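# Close up a bench vacuum pump after a filter change and reset its cutout

### The job

The vacuum pump on the bench tripped while its filter was being changed, and a tube cap has fallen into the open filter bay: take the cap out and put it on the bench. Then hook the lip of the filter cover under the ledge at the rear of the bay, swing the cover down and press its front edge past the roller catch until it lies fully home. Only then reset the tripped cutout toggle, fully to off (towards the pump's front) and then fully to on (towards its rear), leaving the other things on the bench where they are.

Things in the scene. Friction and masses are not known exactly. Their poses are not given: they have to be found in the camera images.
- pump_bay (a point): The pump: low white box, 226 long (x) x 186 wide (y) mm on a grey base, fixed, with a shallow open filter bay in its top. This point: centre of the bay at seat height, 74 mm above the bench; x to the pump's rear, y to its left, z up. Bay walls: front at x = -61.5 mm, sides at y = +-57.5 mm (side decks 8 mm above the seat). Seat rails along both sides and the front; the rear is a deeper pocket.
- pump_ledge (a point): Middle of the lower front edge of the ledge, the overhang of the rear hood across the back of the bay: 65.5 mm behind pump_bay and 7 mm above the seat. The ledge overhangs 10 mm and is 13 mm thick (top 20 mm above the seat). Under it a pocket reaches 14 mm below the seat; its rear wall is 10 mm behind this point. Axes as pump_bay.
- pump_lip_home (a point): Point fixed to the pump, under the ledge at seat height, 74 mm behind pump_bay: where cover_lip lies when the cover is home (give or take 1.5 mm along x and 2.5 mm along y). Axes as pump_bay. The lip goes in under the ledge with the cover's front raised by 13 to 22 degrees, which lets the front edge clear the console.
- pump_catch (a point): Resting place of the roller catch's axis in the middle of the bay's front wall, 63.5 mm before pump_bay, 11 mm above the seat; axes as pump_bay. Free-turning roller, 14 mm across, 24 mm long (y), juts 5 mm into the bay; its spring gives about 5 to 8 N towards the rear. The cover's front edge rests on it until pressed past with roughly 5 to 15 N; the roller then holds the cover down.
- pump_console (a point): Middle of the upper rear edge of the raised front console, which is also the bay's front wall: 61.5 mm before pump_bay, 26 mm above the seat. The console's flat top reaches 51.5 mm to the front and over the pump's whole width; on it stand a round gauge (left, 7 mm high) and the cutout toggle (right). Axes as pump_bay.
- cap_center (a point): Orange tube cap, hollow side up, 24 mm across, 14 mm high, 10 g, lying loose on the filter inside the bay; this point is its centre, 7 mm above its underside. The filter's top, on which it lies, is 5 mm below the seat, so the cap stands 9 mm above the seat and keeps the cover from closing.
- cover_grip (a point): Filter cover: metal plate 120 (x) x 110 (y) x 8 mm, 0.22 kg, loose, right way up, thin lip along one edge, black grip rib on top. This point: centre of the rib, 22 mm above the underside; rib 14 thick (x) x 52 long (y) mm, top 36 mm above the underside. x towards the lip (rear), z up. Plate from x = -64 to +56 mm; the lip, 4 mm thick, 100 mm wide, at the underside, reaches x = +70.
- cover_lip (a point): Middle of the lip's rear edge on the cover's underside, 70 mm behind and 22 mm below cover_grip in the cover's axes.
- cover_front (a point): Middle of the cover's front edge on its underside, 64 mm in front of and 22 mm below cover_grip in the cover's axes.
- cutout (a joint): The cutout toggle's angle: 0 = fully off (leans to the pump's front), 1.0 rad = fully on (leans to the rear); tripped it stands about half-way. It stays where it is left; about 2 N at the tip moves it.
- cutout_tip (a point): Tip of the toggle: a black round stick about 10 mm thick that stands up 34 mm from its pivot, which lies 30 mm above the seat at x = -88 mm, y = -45 mm from pump_bay, on top of the front console (the bezel's top is 29.5 mm above the seat). It swings in the pump's x-z plane.
- foam_block: Light blue foam block, 150 x 36 x 150 mm, standing loose on edge between the pump and the cover; its origin is the centre of its underside.
- marker: Marker pen, 135 mm long, 14 mm thick, loose; origin the centre of its underside.
- timer: White timer, 66 x 66 x 19 mm, loose; origin the centre of its underside.
- pipette: Pipette lying on its side, 58 x 242 x 30 mm, loose; origin the centre of its underside.
- tip_box_lidded: Blue closed tip box, 90 x 124 x 68 mm, loose; origin the centre of its underside.
- calculator: Desk calculator, 114 x 152 x 43 mm, loose; origin the centre of its underside.

How it is judged (in metres and radians):
On the way, in this order (a step that is already met when the one before it is completed fails the run):
1. the tube cap is out of the bay and on the bench (height (world z) of cap_center below 0.02 m and horizontal distance between cap_center and pump_bay above 0.09 m), for 0.2 s.
2. the cover's lip is under the ledge while its front is still raised (x of cover_lip in the frame of pump_lip_home between -0.0065 and 0.003 m and z of cover_lip in the frame of pump_lip_home below 0.0045 m and z of cover_front in the frame of pump_bay above 0.008 m), for 0.1 s.
3. the cover is pressed home under the ledge and the catch (x of cover_lip in the frame of pump_lip_home above -0.004 m and z of cover_lip in the frame of pump_lip_home below 0.0025 m and z of cover_front in the frame of pump_bay between -0.003 and 0.0025 m), for 0.2 s.
4. the cutout toggle is pushed fully off (value of joint cutout below 0.1 rad), for 0.1 s.
5. the cutout toggle is thrown fully on (value of joint cutout above 0.9 rad), for 0.1 s.
At the end, for the whole second after the job is handed in: The cover lies fully home in the bay (front edge and lip within 2.5 mm of the seat's height, lip under the ledge within 4 mm of its place) and the cutout toggle stands fully on (within 0.1 rad of its stop); the tube cap lies on the bench beside the pump (its centre less than 20 mm above the bench) (all of step 1 and all of step 3 and z of cover_lip in the frame of pump_lip_home above -0.003 m and value of joint cutout above 0.9 rad); the robot touches nothing.
It fails at once if another thing on the bench is shoved more than 3 cm (distance of any of foam_block, marker, timer, pipette, tip_box_lidded, calculator from where it was at the start of the episode above 0.03 m).
It fails at once if the foam block is knocked over (angle between foam_block's own z axis and vertical above 0.5 rad).
It also fails if it takes over 66 s, if anything falls off the work surface, if the arm or the gripper's body presses on something with over 40 N, if the wrist force passes 120 N, or if a joint passes its speed limit or range.

### The arm

A 6-joint arm with a two-finger parallel gripper is mounted at the origin on a cart in front of the work surface, level with it; the furniture and walls round the work are solid. World frame = base frame: x ahead of the robot, y to its left, z up, the work surface at z = 0. Lengths are in mm, angles in rad, forces in N, time in s.
With the tool pointing down it reaches from about 375 to 925 mm from the base axis. Payload 5.7 kg.
Tool frame: the origin (TCP) lies on the centre line of the jaws, within the pads' length; the fingertips stand 19 mm ahead of it and the grasp point (between the pads) is the TCP (arm.tip_reach is the distance from the TCP to the fingertips, in mm); x points along the fingers, y is the direction in which the jaws open and shut, and the axes are right-handed (so a half turn about x gives the same grasp; the last joint's range is limited). The gripper opens to 85 mm and grips with 20 to 120 N. Pads are 22 mm wide; open, the fingers measure 114 mm over their backs; the gripper's body (76 mm by 85 mm) begins 54 mm behind the grasp point. The pads swing forward as they close: fully open they stand 13 mm farther back than shut.
Start: joints at [-1.286, 0.359, 1.51, -0, 1.272, -0.115], TCP at [233.523, -552.66, 250.267] pointing down, gripper open.
Joint ranges: [-2.97, 2.97], [-1.01, 2.36], [0.21, 2.38], [-0.96, 4.11], [0.2, 2.71], [-2.98, 2.98]. Speed limits (rad/s): [2.39, 2.39, 3.14, 3.14, 3.14, 3.14].

### API

Orientations are given as [roll, pitch, yaw] about the fixed x, y, z axes, in that order (R = Rz(yaw) Ry(pitch) Rx(roll)).
In Python, from cell import telemetry, optics, ticket, arm gives the robot as it stands.
- The arm moves only by the tool move_arm, never from a script. Its argument "commands" is a list of rows, each a list of 7 numbers: the shift along the tool's x, y, z in cm, then the turn, a rotation vector about the tool's x, y, z in rad, then the closure in counts, from 0 (fully open) to 255 (shut). A call has 1 to 20 rows; each row shifts and turns the commanded pose from where the row before left it, along the tool's axes as they then stand; what a row does not reach is not made up. A row lasts 1/12 s, in which the tool goes at most 41.7 mm and 7.16 degrees, less where a joint would pass 70% of its speed; a pose out of reach is approached as far as the arm can. A call is refused whole if a number of a shift passes 4.17 or a number of a turn 0.125, either way. A call with a gripper value outside its range is refused whole. The fingers move at their own pace and stop on an object; the grip force is fixed at half the most. Time passes only in rows, so rows that do not move let the fingers close. It gives the time, the measured TCP pose, the force and the opening at its end, in the units of the state.
- telemetry.sense(): the state, without advancing time (a new reading comes with each control period).
- optics.capture(name): name is "side" or "top"; returns a dict with "pixels" (420x560x3 uint8, red, green, blue), "intrinsics" (3x3 intrinsics, pixels), "dist" ([k1, k2, p1, p2, k3] as OpenCV has them; the pictures are not rectified), "view" (4x4, takes a point from world to camera coordinates). Camera axes: x right, y down, z forward; pixel columns grow to the right and rows downward; lengths in mm; the calibration is good to about 2 mm. A picture is of the moment at which its call begins. There is no depth.
- ticket.close_job(): hands the job in, once; it reports no verdict.
The state is a dict: "time": time; "joints": joint angles; "qvel": joint speeds; "joint_torque": joint torques, N m; "position": TCP position; "eef_rot": TCP orientation; "wrist_force": force on the tool from outside, world axes, zero at the start; "ft_torque": the same for the moment, N m; "opening": finger opening in mm.
Only numpy, scipy, OpenCV 4.12 (cv2) and the standard library are available. Lean on these libraries where they do the work, as an engineer would, in place of code of your own. Each camera call takes 0.05 s, during which the arm holds its last target.

## Working session

There is one attempt and no reset: what is moved stays moved. The work goes in short steps, Python scripts to look and compute and a tool call to move; the robot and the scene stay as the last step left them, time stands still between calls to the robot, and variables do not carry over. Pictures are saved under pics/ and viewed, and the job is handed in when it is done.

Besides the shell and the picture viewer there is one more tool, called after ">>>" by a JSON object that holds its "name" and its "arguments". move_arm: Moves the arm, as the interface text tells. Its arguments: {"type":"object","properties":{"commands":{"type":"array","items":{"type":"array","items":{"type":"number"}}}},"required":["commands"]}

```bash
ls; mkdir -p pics; python3 - <<'E'
from cell import telemetry, optics, ticket, arm
import cv2,numpy as np
print(telemetry.sense()); print([a for a in dir(arm) if a[0]!='_'])
for n in("side","top"):
    c=optics.capture(n); cv2.imwrite(f"pics/{n}0.png",c["pixels"][:,:,::-1]); print(n,c["intrinsics"],c["dist"],c["view"])
E
```

```text
pics
{'time': 0.0, 'joints': array([-1.28613488e+00,  3.59497491e-01,  1.51146933e+00, -2.28735551e-05,
        1.27249499e+00, -1.15081135e-01]), 'qvel': array([-0.00062261,  0.00027606,  0.00016782,  0.00126865, -0.00099685,
        0.00117309]), 'joint_torque': array([ 8.94949499e-04, -5.27613688e+01, -2.78616196e+01, -1.20602244e-04,
        1.33262831e-02, -5.89867295e-05]), 'position': array([ 233.31702392, -552.05614654,  249.4439889 ]), 'eef_rot': array([-1.67418783,  1.56892704,  1.86715415]), 'wrist_force': array([ 0.94388084,  0.31996306, -0.90955479]), 'ft_torque': array([-0.0151361 , -0.02758333, -0.00497299]), 'opening': 85.30064560509}
['MotionError', 'tip_reach']
side [[503.42425407   0.         272.92631068]
 [  0.         503.42425407 197.97718224]
 [  0.           0.           1.        ]] [-0.14251019  0.          0.          0.          0.        ] [[-2.37499553e-01 -9.71383118e-01 -2.96660441e-03  1.26201864e+02]
 [-8.21155456e-01  2.02399091e-01 -5.33608775e-01  5.41863896e+02]
 [ 5.18938993e-01 -1.24295802e-01 -8.45726241e-01  1.43556503e+03]
 [ 0.00000000e+00  0.00000000e+00  0.00000000e+00  1.00000000e+00]]
top [[393.99985814   0.         275.26137099]
 [  0.         393.99985814 211.87710571]
 [  0.           0.           1.        ]] [0.02711352 0.         0.         0.         0.        ] [[-1.53154439e-02 -9.99879260e-01 -2.62718513e-03  1.75335117e+01]
 [-9.96273388e-01  1.54831567e-02 -8.48505099e-02  5.82469718e+02]
 [ 8.48809422e-02  1.31787140e-03 -9.96390229e-01  1.21976026e+03]
 [ 0.00000000e+00  0.00000000e+00  0.00000000e+00  1.00000000e+00]]
```

View pics/side0.png

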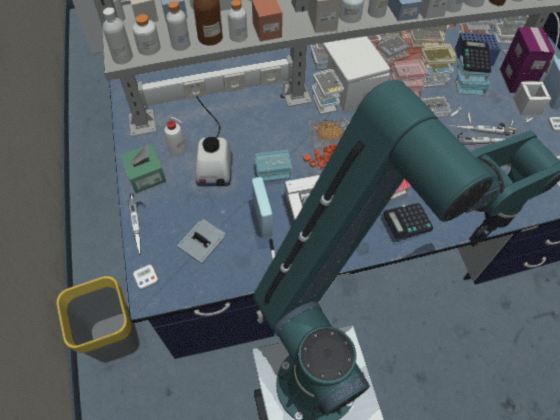

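View pics/top0.png

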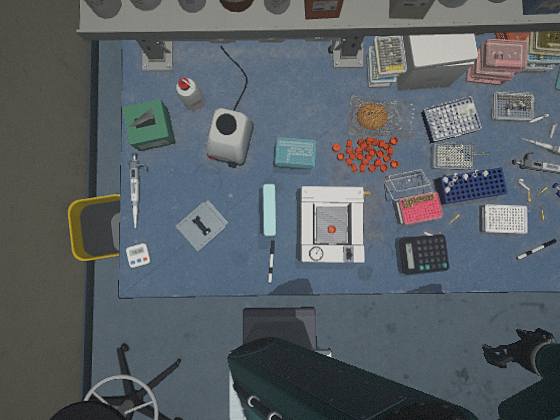

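The top view shows the pump at about (333,225), the cap at (331,230), the cover at (202,225), the foam at (268,210), the marker at (270,261) and the calculator at (423,253). The side view has the pump hidden behind the arm. I'll enlarge the top view.

```bash
python3 - <<'E'
import cv2
im=cv2.imread("pics/top0.png")
cv2.imwrite("pics/t_pump.png",cv2.resize(im[175:275,285:385],None,fx=6,fy=6,interpolation=cv2.INTER_CUBIC))
cv2.imwrite("pics/t_cov.png",cv2.resize(im[190:260,165:285],None,fx=6,fy=6,interpolation=cv2.INTER_CUBIC))
E
```

```text
(no output)
```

View pics/t_pump.png

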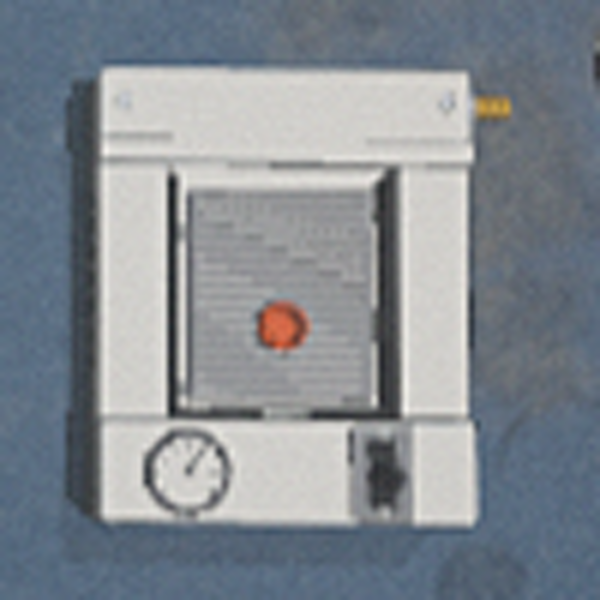

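View pics/t_cov.png

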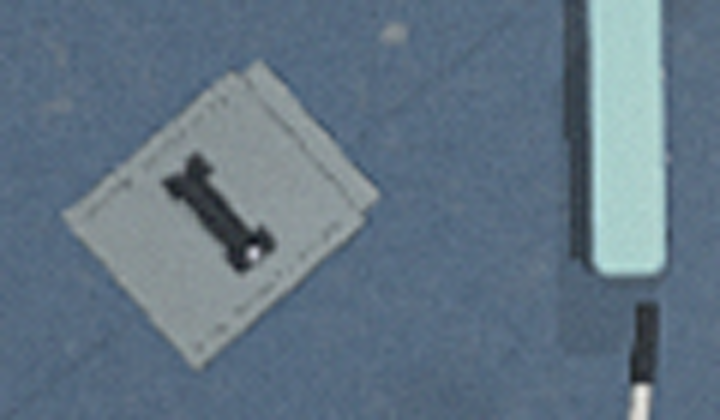

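```bash
cat > h.py <<'E'
import numpy as np,cv2
from scipy.optimize import least_squares
from scipy.spatial.transform import Rotation as R
from cell import telemetry, optics, ticket, arm
def proj(c,P):
    V=c["view"]; r,_=cv2.Rodrigues(V[:3,:3]); p,_=cv2.projectPoints(np.asarray(P,float),r,V[:3,3],c["intrinsics"],np.array(c["dist"])); return p[:,0]
def back(c,uv,z):
    V=c["view"]; n=cv2.undistortPoints(np.asarray(uv,float).reshape(-1,1,2),c["intrinsics"],np.array(c["dist"]))[:,0]
    d=np.c_[n,np.ones(len(n))]@V[:3,:3]; o=-V[:3,:3].T@V[:3,3]; return o+d*((z-o[2])/d[:,2])[:,None]
def crop(uv,x0,y0,f=6): return (np.asarray(uv,float)+.5)/f-.5+[x0,y0]
def fit(c,uv,P,z0,yaw0):
    P=np.asarray(P,float)
    def w(p): return R.from_euler('z',p[2]).apply(P)+[p[0],p[1],z0]
    b=back(c,uv,z0).mean(0)
    s=least_squares(lambda p:(proj(c,w(p))-uv).ravel(),[b[0],b[1],yaw0],x_scale=[10,10,.1])
    return s.x,(proj(c,w(s.x))-uv)
E
python3 - <<'E'
from h import *
c=optics.capture("top")
uv=crop([(100,418),(472,418),(100,522),(474,522),(100,158),(471,160),(101,70),(468,72)],285,175)
P=[(-61.5,93,26),(-61.5,-93,26),(-113,93,26),(-113,-93,26),(65.5,93,20),(65.5,-93,20),(113,93,20),(113,-93,20)]
x,r=fit(c,uv,P,74,0); print("pump",x,"\n",r.round(2))
print("cap rim", back(c,crop([(283,326)],285,175),83), "tip",back(c,crop([(386,470)],285,175),74+62))
uv=crop([(262,60),(380,196),(63,214),(198,370),(235,72),(366,214)],165,190)
P=[(70,50,-18),(70,-50,-18),(-64,55,-14),(-64,-55,-14),(56,55,-14),(56,-55,-14)]
x,r=fit(c,uv,P,22,-.8); print("cover",x,"\n",r.round(2))
print("rib top",back(c,crop([(220,213)],165,190),36))
print("foam",back(c,crop([(592,0),(662,0),(595,272),(664,272)],165,190),150))
print("foam far",back(c,[(263,184),(274,184)],150), "marker", back(c,[(272,240),(269,282)],7))
E
```

```text
pump [ 5.39694466e+02 -1.59676350e+02 -2.26621223e-02] 
 [[-0.45 -0.31]
 [ 0.85  0.2 ]
 [-0.48 -0.02]
 [ 0.75  0.52]
 [-0.5   0.39]
 [ 0.06  0.48]
 [-0.64 -0.69]
 [ 0.38 -0.63]]
cap rim [[ 523.84411632 -159.99148078   83.        ]] tip [[ 452.76265101 -199.3503566   136.        ]]
cover [545.57004217 244.81259149  -0.85817456] 
 [[-0.28 -0.51]
 [ 0.5  -0.03]
 [-0.18  0.29]
 [-0.14  0.16]
 [-0.32 -0.93]
 [ 0.41  0.98]]
rib top [[543.95900011 240.03132283  36.        ]]
foam [[636.37233311  41.67161325 150.        ]
 [635.85163898   8.38562981 150.        ]
 [507.18088473  41.90308871 150.        ]
 [506.67944826   9.41267765 150.        ]]
foam far [[652.46445466  42.17934521 150.        ]
 [651.9723132   10.75872916 150.        ]] marker [[494.4818909   20.32950914   7.        ]
 [362.57635805  31.71197318   7.        ]]
```

```bash
cat >> h.py <<'E'
PUMP=np.array([539.7,-159.7,74.]); PYAW=-0.0227
def pump(p): return R.from_euler('z',PYAW).apply(p)+PUMP
def topump(p): return R.from_euler('z',-PYAW).apply(np.asarray(p)-PUMP)
def toolR(jawyaw,pitch=0.,byaw=None):
    """tool x down, tool y along world yaw jawyaw; then world pitch about axis of byaw"""
    x=np.array([0,0,-1.]);y=np.array([np.cos(jawyaw),np.sin(jawyaw),0]);z=np.cross(x,y)
    r=R.from_matrix(np.c_[x,y,z])
    if pitch: r=R.from_rotvec(pitch*np.array([-np.sin(byaw),np.cos(byaw),0]))*r
    return r
def go(target,rot=None,s=None):
    s=s or telemetry.sense(); r=R.from_euler('xyz',s["eef_rot"])
    d=r.inv().apply(np.asarray(target)-s["position"])/10
    print("shift cm (tool)",d.round(3),"norm",np.linalg.norm(d).round(2))
    if rot is not None:
        q=(r.inv()*rot).as_rotvec(); print("turn rad (tool, after/before)",q.round(4))
def st():
    s=telemetry.sense(); r=R.from_euler('xyz',s["eef_rot"]).as_matrix()
    print("t",round(s["time"],2),"p",s["position"].round(1),"F",s["wrist_force"].round(1),"T",s["ft_torque"].round(2),"open",round(s["opening"],1),"j",s["joints"].round(2)); print("jaw y",r[:,1].round(3),"x",r[:,0].round(4),"pumpframe",topump(s["position"]).round(1))
E
python3 - <<'E'
from h import *
st()
go([522.5,-160,200],toolR(PYAW+np.pi/2)); go([522.5,-160,200],toolR(PYAW-np.pi/2));go([522.5,-160,200],toolR(PYAW)); go([522.5,-160,200],toolR(PYAW+np.pi))
c=optics.capture("side");print(-c["view"][:3,:3].T@c["view"][:3,3])
E
```

```text
t 0.15 p [ 233.4 -552.2  249.6] F [-0.8 -0.2  0.6] T [-0.05 -0.01  0.05] open 84.9 j [-1.29  0.36  1.51 -0.    1.27 -0.12]
jaw y [ 0.389 -0.921 -0.001] x [-4.0e-04  1.4e-03 -1.0e+00] pumpframe [-297.3 -399.4  175.6]
shift cm (tool) [  5.006 -24.868 -41.898] norm 48.98
turn rad (tool, after/before) [-2.7191e+00 -2.0000e-03  2.0000e-04]
shift cm (tool) [  5.006 -24.868 -41.898] norm 48.98
turn rad (tool, after/before) [4.225e-01 2.000e-04 1.500e-03]
shift cm (tool) [  5.006 -24.868 -41.898] norm 48.98
turn rad (tool, after/before) [-1.1483e+00 -1.0000e-03  1.2000e-03]
shift cm (tool) [  5.006 -24.868 -41.898] norm 48.98
turn rad (tool, after/before) [1.9933e+00 1.3000e-03 1.1000e-03]
[-270.04328941  191.35230654 1503.61273512]
```

>>> {"name": "move_arm", "arguments": {"commands": [[0,-1,-1.6,0,0,0,0],[0,-1.8,-3.1,0,0,0,0],[0,-1.9,-3.2,0,0,0,0],[0,-1.9,-3.2,0,0,0,0],[0,-1.9,-3.2,0,0,0,0],[0,-1.9,-3.2,0,0,0,0],[0,-1.9,-3.2,0,0,0,0],[0,-1.9,-3.2,0,0,0,0],[0,-1.9,-3.2,0,0,0,120],[0,-1.9,-3.2,0,0,0,120],[0,-1.9,-3.2,0,0,0,120],[0,-1.9,-3.2,0,0,0,120],[0,-1.9,-3.2,0,0,0,120],[0,-1.27,-2.2,0,0,0,120],[1,0,0,0.1056,0,0,120],[1.5,0,0,0.1056,0,0,120],[1.5,0,0,0.1056,0,0,120],[1,0,0,0.1056,0,0,120],[0,0,0,0,0,0,120]]}}

```text
time: 1.78
position: [522.6, -157.9, 198.0]
eef_rot: [-0.407, 1.566, 2.708]
wrist_force: [0.6, -1.5, -0.5]
opening: 45.1
```

```bash
python3 - <<'E'
from h import *
st()
for n in("top","side"):
    c=optics.capture(n); cv2.imwrite(f"pics/{n}1.png",c["pixels"][:,:,::-1])
    a=c["pixels"][:,:,::-1]
    x0,y0=(285,175) if n=="top" else (250,140)
    cv2.imwrite(f"pics/{n}1c.png",cv2.resize(a[y0:y0+100,x0:x0+133],None,fx=6,fy=6,interpolation=cv2.INTER_CUBIC))
E
```

```text
t 1.78 p [ 522.6 -157.9  198. ] F [ 0.6 -1.5 -0.5] T [ 0.02  0.02 -0.  ] open 45.1 j [-0.42  0.34  1.69  0.    1.12  1.18]
jaw y [-0.026 -1.    -0.002] x [-0.0042  0.0019 -1.    ] pumpframe [-17.2   1.4 124. ]
```

View pics/side1.png

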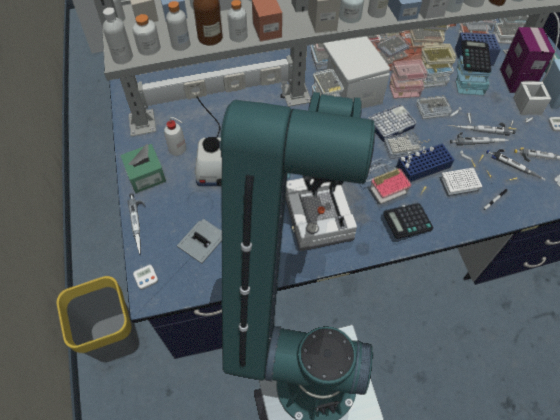

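View pics/top1c.png

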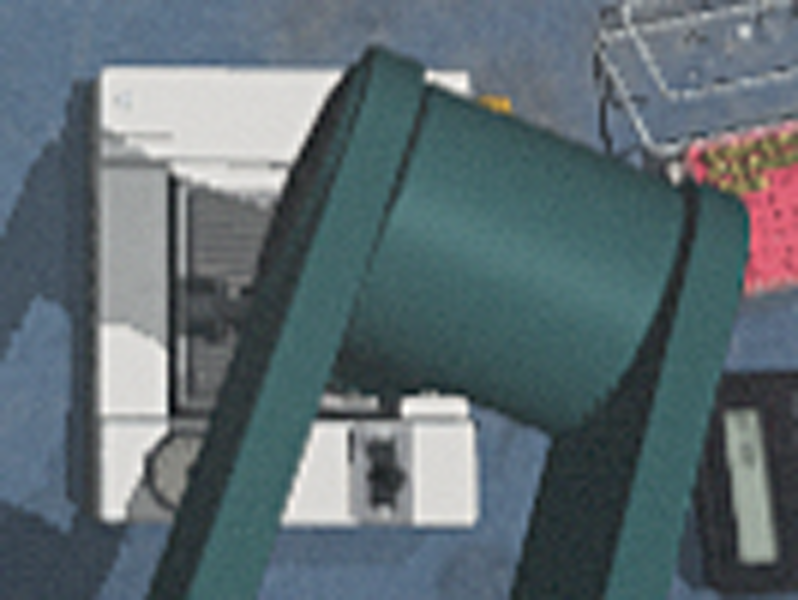

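The side view now shows the cap at about (321,210), between the fingers. The arm hides the bay in the top view.

View pics/side1c.png

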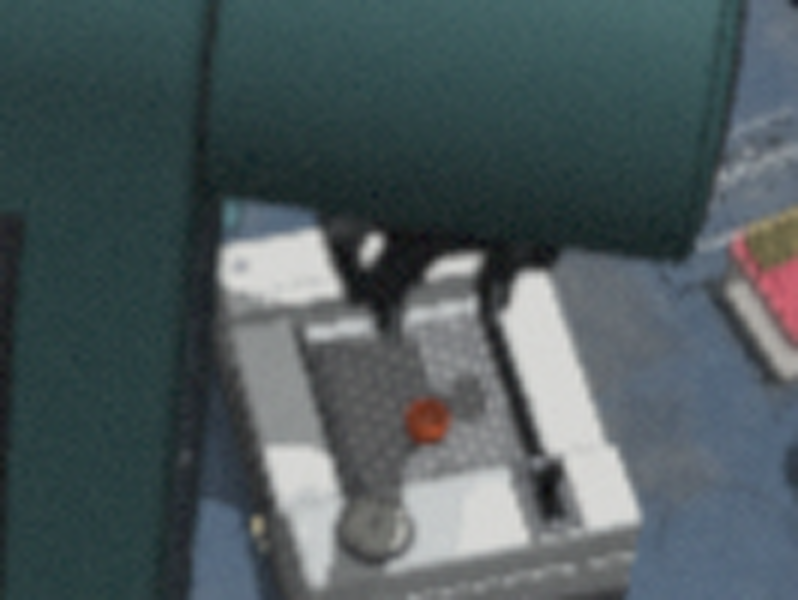

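```bash
python3 - <<'E'
from h import *
c=optics.capture("side")
print("cap side",back(c,crop([(428,419)],250,140),83))
a=cv2.resize(np.ascontiguousarray(c["pixels"][140:240,250:383,::-1]),None,fx=6,fy=6,interpolation=cv2.INTER_CUBIC)
def poly(P,col):
    q=((proj(c,[pump(p) for p in P])-[250,140]+.5)*6-.5).round().astype(int); cv2.polylines(a,[q],True,col,1)
poly([(-61.5,93,26),(-61.5,-93,26),(-113,-93,26),(-113,93,26)],(0,0,255))
poly([(65.5,93,20),(65.5,-93,20),(113,-93,20),(113,93,20)],(255,0,0))
poly([(-61.5,57.5,8),(-61.5,-57.5,8),(65,-57.5,8),(65,57.5,8)],(0,255,0))
poly([(-61.5,93,8),(-61.5,-93,8),(65,-93,8),(65,93,8)],(0,255,255))
cv2.imwrite("pics/ov1.png",a)
E
```

```text
cap side [[ 520.56282158 -160.29062924   83.        ]]
```

View pics/ov1.png

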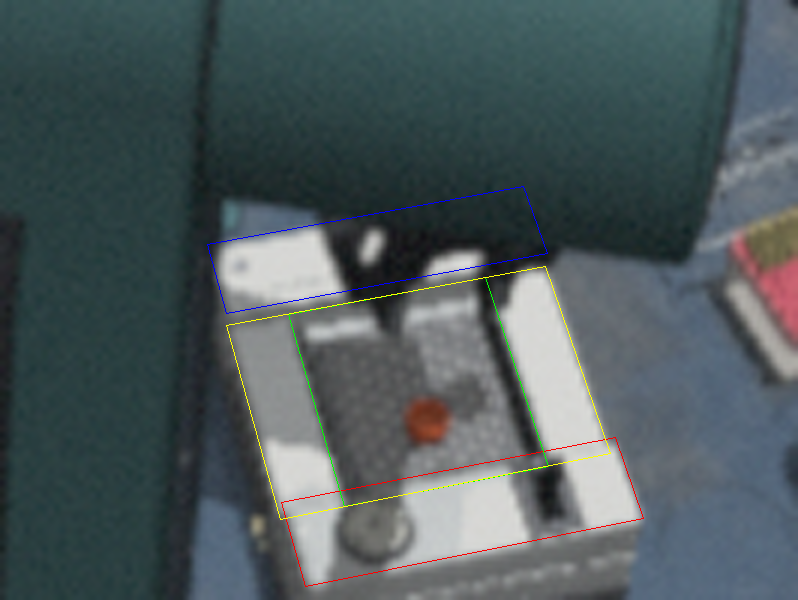

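```bash
python3 - <<'E'
from h import *
st(); go([522,-160,93],toolR(PYAW-np.pi/2))
E
```

```text
t 1.93 p [ 524.4 -158.9  200.7] F [ 1.5  0.2 -0. ] T [ 0.01 -0.04  0.02] open 45.2 j [-0.42  0.34  1.68  0.    1.12  1.17]
jaw y [-0.02 -1.    0.  ] x [ 3.e-04 -0.e+00 -1.e+00] pumpframe [-15.3   0.4 126.7]
shift cm (tool) [10.771  0.112  0.238] norm 10.77
turn rad (tool, after/before) [ 0.0032 -0.0003 -0.    ]
```

>>> {"name": "move_arm", "arguments": {"commands": [[1,0.1,0.2,0,0,0,120],[2.5,0,0,0,0,0,120],[2.5,0,0,0,0,0,120],[2,0,0,0,0,0,120],[1.5,0,0,0,0,0,120],[0.8,0,0,0,0,0,120],[0.4,0,0,0,0,0,120],[0,0,0,0,0,0,120],[0,0,0,0,0,0,120]]}}

```text
time: 2.68
position: [522.7, -160.0, 93.9]
eef_rot: [2.809, 1.57, -0.355]
wrist_force: [-0.2, -0.4, 0.4]
opening: 45.4
```

```bash
python3 - <<'E'
from h import *
st()
c=optics.capture("side")
a=cv2.resize(np.ascontiguousarray(c["pixels"][140:240,250:383,::-1]),None,fx=6,fy=6,interpolation=cv2.INTER_CUBIC)
cv2.imwrite("pics/s2.png",a)
E
```

```text
t 2.68 p [ 522.7 -160.    93.9] F [-0.2 -0.4  0.4] T [-0.01 -0.03  0.01] open 45.4 j [-0.42  0.47  1.79  0.    0.88  1.17]
jaw y [-0.022 -1.     0.   ] x [ 1.1e-03 -4.0e-04 -1.0e+00] pumpframe [-17.   -0.7  19.9]
```

View pics/s2.png

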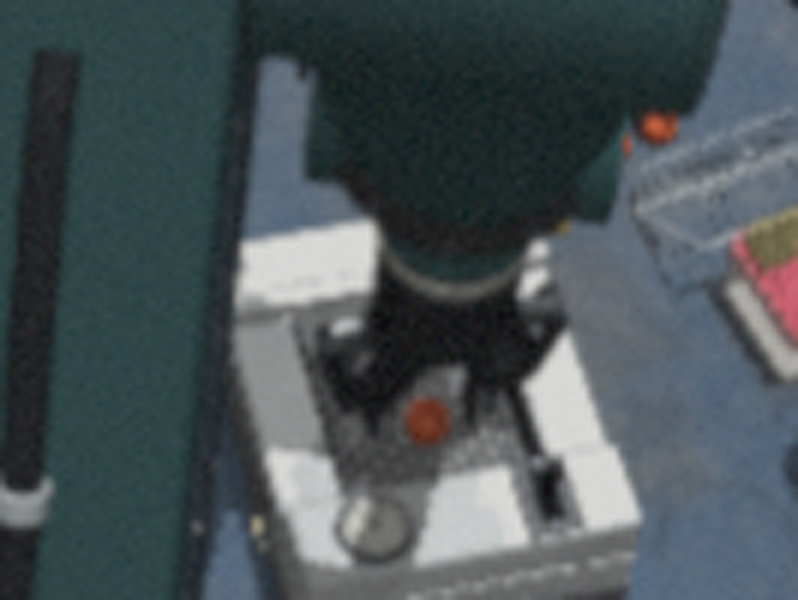

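The cap at (428,420) in the crop sits between the fingertips at about (375,430) and (472,415). Closing.

>>> {"name": "move_arm", "arguments": {"commands": [[0.25,0,0,0,0,0,120],[0,0,0,0,0,0,200],[0,0,0,0,0,0,255],[0,0,0,0,0,0,255],[0,0,0,0,0,0,255],[0,0,0,0,0,0,255],[-0.5,0,0,0,0,0,255],[-1.5,0,0,0,0,0,255],[-2.5,0,0,0,0,0,255],[-2.5,0,0,0,0,0,255],[-1,0,0,0,0,0,255],[0,0,0,0,0,0,255]]}}

```text
time: 3.73
position: [524.0, -160.5, 173.5]
eef_rot: [2.759, 1.565, -0.405]
wrist_force: [-0.5, 0.6, -0.4]
opening: 20.5
```

```bash
python3 - <<'E'
from h import *
st(); go([372,-185,180],toolR(PYAW-np.pi/2)); 
c=optics.capture("side")
a=cv2.resize(np.ascontiguousarray(c["pixels"][140:240,250:383,::-1]),None,fx=6,fy=6,interpolation=cv2.INTER_CUBIC)
cv2.imwrite("pics/s3.png",a)
E
```

```text
t 3.73 p [ 524.  -160.5  173.5] F [-0.5  0.6 -0.4] T [ 0.01 -0.01  0.05] open 20.5 j [-0.42  0.37  1.72  0.    1.05  1.17]
jaw y [-0.022 -1.     0.002] x [ 0.0051 -0.0022 -1.    ] pumpframe [-15.7  -1.2  99.5]
shift cm (tool) [-0.72   2.792 15.135] norm 15.41
turn rad (tool, after/before) [ 0.0002 -0.0052 -0.0021]
```

View pics/s3.png

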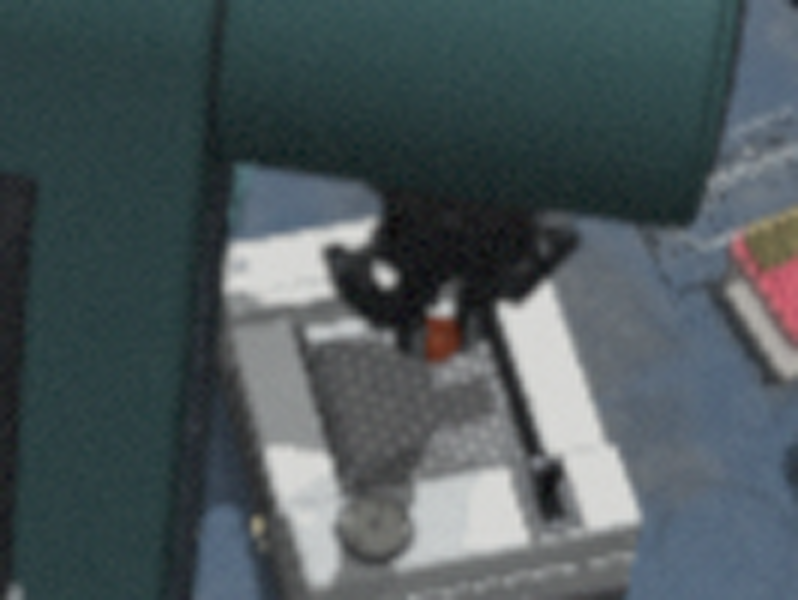

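>>> {"name": "move_arm", "arguments": {"commands": [[-0.7,0.4,1.5,0,-0.005,0,255],[0,0.5,2.8,0,0,0,255],[0,0.5,3,0,0,0,255],[0,0.5,3,0,0,0,255],[0,0.5,2.8,0,0,0,255],[0,0.4,2,0,0,0,255],[0,0,0,0,0,0,255],[0,0,0,0,0,0,255]]}}

```text
time: 4.45
position: [368.4, -183.7, 177.6]
eef_rot: [-0.218, 1.563, 2.899]
wrist_force: [0.4, -0.7, 0.1]
opening: 20.7
```

```bash
python3 - <<'E'
from h import *
st(); go([372,-185,25],toolR(PYAW-np.pi/2)); 
E
```

```text
t 4.45 p [ 368.4 -183.7  177.6] F [ 0.4 -0.7  0.1] T [ 0.   -0.06  0.05] open 20.7 j [-0.63  0.18  1.98 -0.    0.98  0.97]
jaw y [-0.024 -1.    -0.002] x [-0.0072  0.0018 -1.    ] pumpframe [-170.7  -27.9  103.6]
shift cm (tool) [15.256  0.143 -0.47 ] norm 15.26
turn rad (tool, after/before) [-0.0018  0.0073  0.0016]
```

>>> {"name": "move_arm", "arguments": {"commands": [[1.5,0.1,-0.3,0,0,0,255],[3,0,0,0,0,0,255],[3,0,0,0,0,0,255],[3,0,0,0,0,0,255],[2.2,0,0,0,0,0,255],[1.4,0,0,0,0,0,255],[0.8,0,0,0,0,0,255],[0.2,0,0,0,0,0,255],[0,0,0,0,0,0,255],[0,0,0,0,0,0,255]]}}

```text
time: 5.28
position: [373.4, -185.6, 27.9]
eef_rot: [0.105, 1.567, -3.059]
wrist_force: [0.1, 0.9, 0.5]
opening: 20.9
```

```bash
python3 - <<'E'
from h import *
st(); go([372,-185,25],toolR(PYAW-np.pi/2)); 
E
```

```text
t 5.28 p [ 373.4 -185.6   27.9] F [0.1 0.9 0.5] T [ 0.03  0.   -0.  ] open 20.9 j [-0.62  0.48  2.11 -0.01  0.56  0.97]
jaw y [-0.022 -1.     0.   ] x [-4.2e-03 -3.0e-04 -1.0e+00] pumpframe [-165.6  -29.7  -46.1]
shift cm (tool) [ 0.287 -0.061  0.144] norm 0.33
turn rad (tool, after/before) [ 0.0004  0.0042 -0.0004]
```

>>> {"name": "move_arm", "arguments": {"commands": [[0.3,0,0,0,0,0,255],[0.15,0,0,0,0,0,255],[0,0,0,0,0,0,255],[0,0,0,0,0,0,180],[0,0,0,0,0,0,120],[0,0,0,0,0,0,120],[0,0,0,0,0,0,120],[-0.6,0,0,0,0,0,120],[-1.5,0,0,0,0,0,120],[-2.5,0,0,0,0,0,100],[-3,0,0,0,0,0,60],[-3,0,0,0,0,0,60],[-3,0,0,0,0,0,60],[-3,0,0,0,0,0,60],[-3,0,0,0,0,0,60],[-2,0,0,0,0,0,60],[0,0,0,0,0,0,60]]}}

```text
time: 6.7
position: [375.9, -186.8, 243.5]
eef_rot: [1.969, 1.566, -1.195]
wrist_force: [0.1, -1.0, 0.1]
opening: 65.5
```

```bash
python3 - <<'E'
from h import *
st(); go([544,243,240],toolR(-0.858)); 
for n in("top","side"):
    c=optics.capture(n); cv2.imwrite(f"pics/{n}4.png",c["pixels"][:,:,::-1])
E
```

```text
t 6.7 p [ 375.9 -186.8  243.5] F [ 0.1 -1.   0.1] T [-0.01  0.03  0.02] open 65.5 j [-0.62  0.1   1.89 -0.    1.15  0.97]
jaw y [-0.022 -1.     0.005] x [ 0.0019 -0.0047 -1.    ] pumpframe [-163.1  -30.8  169.5]
shift cm (tool) [  0.178 -43.349 -15.84 ] norm 46.15
turn rad (tool, after/before) [-7.352e-01 -2.000e-04 -5.200e-03]
```

View pics/side4.png

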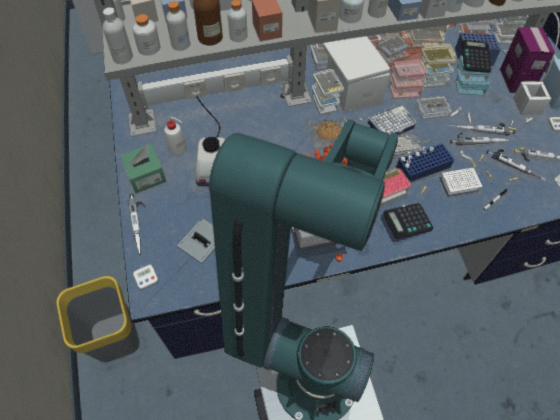

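View pics/top4.png

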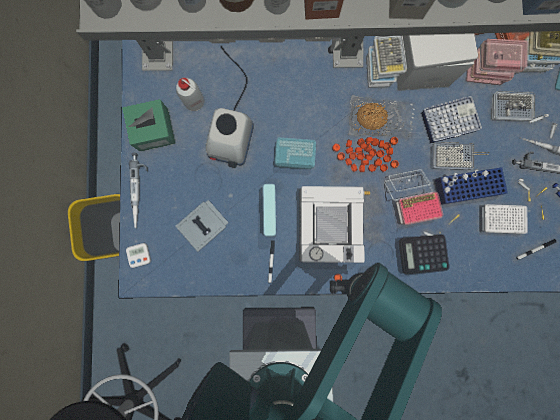

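Both views show the cap standing on the bench in front of the pump (side view 339,258), and the bay is clear. Next is the cover.

>>> {"name": "move_arm", "arguments": {"commands": [[0,-1.5,-0.55,0,0,0,60],[0,-3,-1.1,0,0,0,60],[0,-3.5,-1.28,0,0,0,60],[0,-3.5,-1.28,0,0,0,60],[0,-3.5,-1.28,0,0,0,60],[0,-3.5,-1.28,0,0,0,60],[0,-3.5,-1.28,0,0,0,60],[0,-3.5,-1.28,0,0,0,60],[0,-3.5,-1.28,0,0,0,60],[0,-3.5,-1.28,0,0,0,60],[0,-3.5,-1.28,0,0,0,60],[0,-3.5,-1.28,0,0,0,60],[0,-2.5,-0.9,0,0,0,60],[0,-0.8,-0.3,0,0,0,60],[0,0,0,-0.1,0,0,60],[0,0,0,-0.12,0,0,60],[0,0,0,-0.12,0,0,60],[0,0,0,-0.12,0,0,60],[0,0,0,-0.12,0,0,60],[0,0,0,-0.12,0,0,60]]}}

```text
time: 8.47
position: [538.5, 237.8, 236.4]
eef_rot: [-0.532, 1.562, -2.99]
wrist_force: [-0.0, 1.0, 0.8]
opening: 65.4
```

```bash
python3 - <<'E'
from h import *
st(); go([544,243,120],toolR(-0.858)); 
for n in("top","side"):
    c=optics.capture(n); cv2.imwrite(f"pics/{n}5.png",c["pixels"][:,:,::-1])
    a=c["pixels"][:,:,::-1]
    x0,y0=(285,175) if n=="top" else (270,150)
    cv2.imwrite(f"pics/{n}5c.png",cv2.resize(a[y0:y0+120,x0:x0+130],None,fx=6,fy=6,interpolation=cv2.INTER_CUBIC)[:600])
E
```

```text
t 8.47 p [538.5 237.8 236.4] F [-0.   1.   0.8] T [ 0.02  0.   -0.02] open 65.4 j [0.3  0.36 1.55 0.   1.24 1.19]
jaw y [ 0.631 -0.776 -0.004] x [-0.0087 -0.0013 -1.    ] pumpframe [-10.2 397.3 162.4]
shift cm (tool) [ 1.1631e+01 -8.0000e-03 -8.4500e-01] norm 11.66
turn rad (tool, after/before) [-0.0298  0.0075  0.0046]
```

View pics/side5.png

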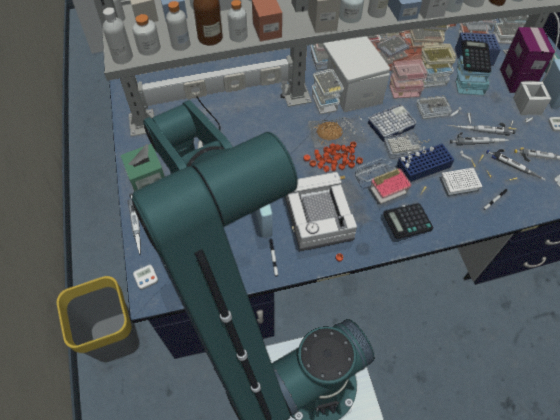

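View pics/side5c.png

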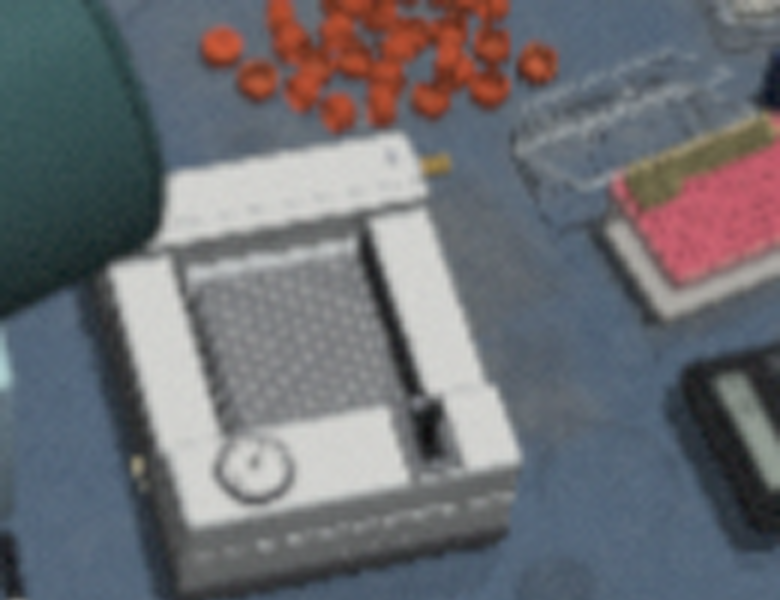

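View pics/top5.png

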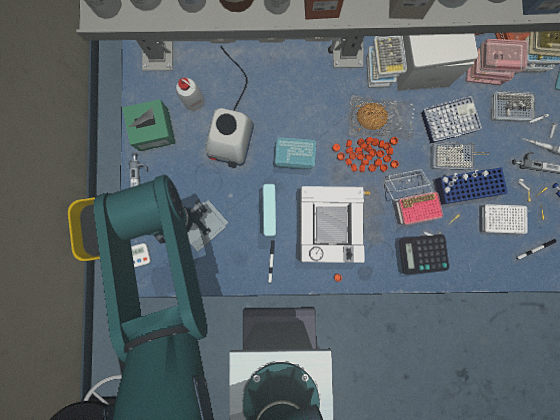

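```bash
python3 - <<'E'
from h import *
ct=optics.capture("top"); cs=optics.capture("side")
W=91
T=crop([(100,418),(472,418),(100,522),(474,522),(100,158),(471,160),(101,70),(468,72),(169,165),(169,412),(399,168),(402,415)],285,175)
Tp=lambda W:np.array([(-61.5,W,26),(-61.5,-W,26),(-113,W,26),(-113,-W,26),(65.5,W,20),(65.5,-W,20),(113,W,20),(113,-W,20),(65,57.5,8),(-61,57.5,8),(65,-57.5,8),(-61,-57.5,8)])
S=crop([(490,385),(521,458),(190,527),(160,448),(430,203),(407,132),(363,220),(178,260)],270,150)
Sp=lambda W:np.array([(-61.5,-W,26),(-113,-W,26),(-113,W,26),(-61.5,W,26),(65.5,-W,20),(113,-W,20),(65,-57.5,8),(65,57.5,8)])
def res(p,c,uv,P): return proj(c,R.from_euler('z',p[2]).apply(P(p[3]))+[p[0],p[1],74])-uv
for nm,L in(("top",[(ct,T,Tp)]),("side",[(cs,S,Sp)]),("both",[(ct,T,Tp),(cs,S,Sp)])):
    s=least_squares(lambda p:np.concatenate([res(p,*l).ravel() for l in L]),[540,-160,0,92],x_scale=[10,10,.1,10],loss='soft_l1',f_scale=.5)
    print(nm,s.x.round(4),[res(s.x,*l).round(1).tolist() for l in L])
print("cap",back(ct,[(337.5,277.5)],12),back(cs,[(339.5,257.5)],12))
E
```

```text
top [ 5.399257e+02 -1.602329e+02 -2.320000e-02  9.154950e+01] [[[0.2, -0.4], [0.5, 0.1], [0.2, -0.1], [0.4, 0.5], [0.2, 0.3], [-0.2, 0.4], [0.1, -0.8], [0.1, -0.7], [-0.3, -0.2], [-0.3, 0.5], [-0.4, -0.4], [-0.6, 0.4]]]
side [ 5.363076e+02 -1.598815e+02 -3.350000e-02  9.168950e+01] [[[0.7, -0.2], [0.1, 1.3], [-0.6, 0.4], [0.7, -0.4], [-0.3, -0.6], [-0.3, 0.0], [0.9, 0.4], [-1.3, -0.4]]]
both [ 5.389641e+02 -1.601526e+02 -2.650000e-02  9.165650e+01] [[[0.1, -0.2], [0.5, 0.6], [0.0, 0.1], [0.3, 0.9], [0.2, 0.5], [-0.1, 0.8], [0.1, -0.6], [0.2, -0.3], [-0.2, 0.1], [-0.4, 0.8], [-0.4, -0.0], [-0.7, 0.8]], [[0.5, -1.1], [0.0, 0.3], [-0.4, -0.2], [0.7, -1.0], [-0.6, -1.4], [-0.7, -0.7], [0.6, -0.3], [-1.5, -0.9]]]
cap [[ 373.88180646 -183.73477994   12.        ]] [[ 369.33777974 -184.70432885   12.        ]]
```

```bash
python3 - <<'E'
from h import *
for n,(x,y) in(("top",(337,277)),("side",(339,257))):
    c=optics.capture(n); a=c["pixels"].astype(int)[y-9:y+10,x-9:x+10]
    w=np.clip(a[...,0]-np.maximum(a[...,1],a[...,2])-25,0,None); yy,xx=np.mgrid[y-9:y+10,x-9:x+10]
    u=(w*xx).sum()/w.sum(),(w*yy).sum()/w.sum(); print(n,u,(w>0).sum(),back(c,[u],8 if n=="side" else 10))
a=cv2.imread("pics/top5.png")[190:260,165:285]; cv2.imwrite("pics/t5.png",cv2.resize(a,None,fx=6,fy=6,interpolation=cv2.INTER_CUBIC))
E
```

```text
top (np.float64(337.4343274111675), np.float64(277.2338197969543)) 52 [[ 374.54718573 -183.85780281   10.        ]]
side (np.float64(339.00095602294454), np.float64(257.03824091778205)) 47 [[ 373.05301555 -184.62315116    8.        ]]
```

View pics/t5.png

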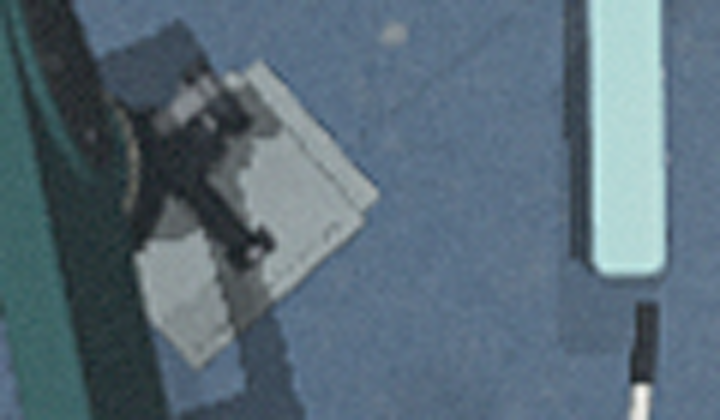

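```bash
sed -i 's/^PUMP=.*/PUMP=np.array([538.5,-161.4,74.]); PYAW=-0.027/' h.py; python3 - <<'E'
from h import *
st(); go([543.5,242.5,80],toolR(-0.858)); 
E
```

```text
t 8.77 p [539.5 238.5 237.6] F [ 0.4  0.2 -0.4] T [ 0.01 -0.03 -0.02] open 65.5 j [0.3  0.36 1.54 0.   1.24 1.19]
jaw y [ 0.624 -0.781 -0.004] x [-6.3e-03 -2.0e-04 -1.0e+00] pumpframe [ -9.8 399.8 163.6]
shift cm (tool) [ 1.5757e+01 -2.0000e-03 -6.4200e-01] norm 15.77
turn rad (tool, after/before) [-0.0385  0.005   0.0038]
```

>>> {"name": "move_arm", "arguments": {"commands": [[1.5,0,-0.6,-0.038,0.005,0.004,60],[3,0,0,0,0,0,60],[3.5,0,0,0,0,0,60],[3.5,0,0,0,0,0,60],[2.8,0,0,0,0,0,60],[1.2,0,0,0,0,0,60],[0.3,0,0,0,0,0,60],[0,0,0,0,0,0,60],[0,0,0,0,0,0,60]]}}

```text
time: 9.52
position: [546.0, 243.1, 81.6]
eef_rot: [2.709, 1.567, 0.282]
wrist_force: [0.5, 0.8, 0.6]
opening: 65.6
```

```bash
python3 - <<'E'
from h import *
st(); go([543.5,242.5,31],toolR(-0.858)); 
for n,x0,y0 in(("top",165,190),("side",160,200)):
    c=optics.capture(n); a=c["pixels"][:,:,::-1]
    cv2.imwrite(f"pics/{n}6c.png",cv2.resize(a[y0:y0+90,x0:x0+120],None,fx=6,fy=6,interpolation=cv2.INTER_CUBIC))
E
```

```text
t 9.52 p [546.  243.1  81.6] F [0.5 0.8 0.6] T [ 0.03 -0.03  0.02] open 65.6 j [ 0.3   0.55  1.68 -0.    0.91  1.16]
jaw y [ 0.655 -0.755  0.002] x [ 0.0036  0.0011 -1.    ] pumpframe [ -3.4 404.6   7.6]
shift cm (tool) [ 5.06  -0.123  0.246] norm 5.07
turn rad (tool, after/before) [ 0.002  -0.0035 -0.0016]
```

View pics/top6c.png

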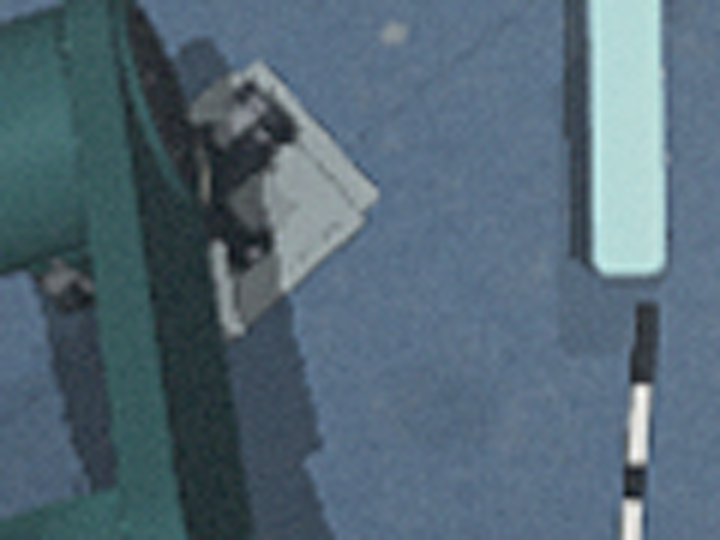

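View pics/side6c.png

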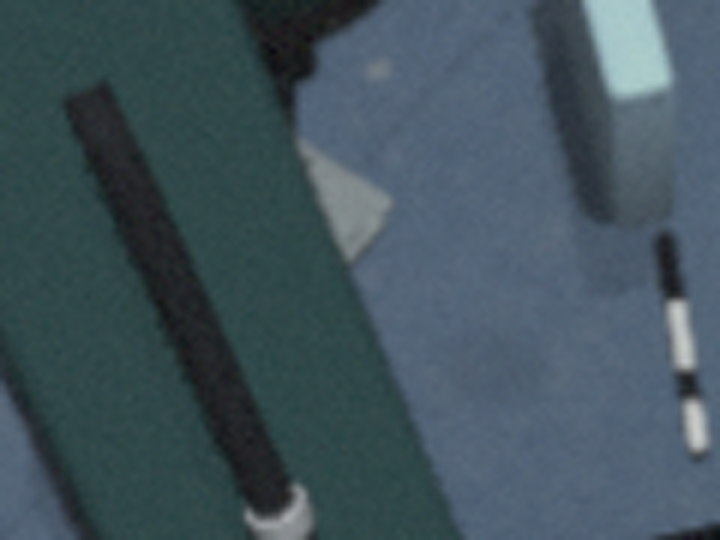

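>>> {"name": "move_arm", "arguments": {"commands": [[1.2,-0.1,0.2,0,-0.003,0,60],[1.8,0,0,0,0,0,60],[1.3,0,0,0,0,0,60],[0.6,0,0,0,0,0,60],[0.1,0,0,0,0,0,60],[0,0,0,0,0,0,60],[0,0,0,0,0,0,150],[0,0,0,0,0,0,255],[0,0,0,0,0,0,255],[0,0,0,0,0,0,255],[0,0,0,0,0,0,255],[0,0,0,0,0,0,255]]}}

```text
time: 10.62
position: [543.1, 242.4, 30.9]
eef_rot: [1.119, 1.57, -1.307]
wrist_force: [0.2, -0.2, 6.1]
opening: 13.1
```

```bash
python3 - <<'E'
from h import *
st()
E
```

```text
t 10.62 p [543.1 242.4  30.9] F [ 0.2 -0.2  6.1] T [-0.02  0.14  0.01] open 13.1 j [ 0.3   0.62  1.71 -0.    0.81  1.16]
jaw y [ 0.656 -0.755  0.001] x [ 3.0e-04 -1.2e-03 -1.0e+00] pumpframe [ -6.3 403.7 -43.1]
```

>>> {"name": "move_arm", "arguments": {"commands": [[-0.5,0,0,0,0,0,255],[-1.5,0,0,0,0,0,255],[-2.5,0,0,0,0,0,255],[-3,0,0,0,0,0,255],[-3,0,0,0,0,0,255],[-3,0,0,0,0,0,255],[-3,0,0,0,0,0,255],[-2.5,0,0,0,0,0,255],[-1.5,0,0,0,0,0,255],[-0.5,0,0,0,0,0,255],[0,0,0,0,0,0,255],[0,0,0,0,0,0,255]]}}

```text
time: 11.62
position: [542.0, 242.2, 239.2]
eef_rot: [-0.006, 1.568, -2.432]
wrist_force: [-0.3, -0.1, -2.6]
opening: 12.7
```

```bash
python3 - <<'E'
from h import *
st(); go([538,-163,240],toolR(PYAW)); 
E
```

```text
t 11.62 p [542.  242.2 239.2] F [-0.3 -0.1 -2.6] T [-0.05  0.05 -0.01] open 12.7 j [ 0.3   0.36  1.54 -0.    1.25  1.16]
jaw y [ 0.656 -0.755 -0.   ] x [-0.0024 -0.0021 -1.    ] pumpframe [ -7.4 403.6 165.2]
shift cm (tool) [7.0000e-03 3.0330e+01 2.6879e+01] norm 40.53
turn rad (tool, after/before) [-0.8285  0.003   0.0013]
```

>>> {"name": "move_arm", "arguments": {"commands": [[0,0.8,0.7,0,0,0,255],[0,1.7,1.5,0,0,0,255],[0,2.4,2.13,0,0,0,255],[0,2.6,2.3,0,0,0,255],[0,2.6,2.3,0,0,0,255],[0,2.6,2.3,0,0,0,255],[0,2.6,2.3,0,0,0,255],[0,2.6,2.3,0,0,0,255],[0,2.6,2.3,0,0,0,255],[0,2.6,2.3,0,0,0,255],[0,2.6,2.3,0,0,0,255],[0,2.4,2.15,0,0,0,255],[0,1.7,1.5,0,0,0,255],[0,1.1,0.8,0,0,0,255],[0,0,0,0,0,0,255]]}}

```text
time: 12.87
position: [539.6, -171.9, 239.5]
eef_rot: [-0.105, 1.568, -2.534]
wrist_force: [1.9, -0.3, -2.2]
opening: 12.8
```

>>> {"name": "move_arm", "arguments": {"commands": [[0,0,0,-0.06,0,0,255],[0,0,0,-0.1,0,0,255],[0,0,0,-0.1,0,0,255],[0,0,0,-0.1,0,0,255],[0,0,0,-0.1,0,0,255],[0,0,0,-0.1,0,0,255],[0,0,0,-0.1,0,0,255],[0,0,0,-0.1,0,0,255],[0,0,0,-0.068,0,0,255],[0,0,0,0,0,0,255],[0,0,0,0,0,0,255]]}}

```text
time: 13.78
position: [539.8, -167.8, 240.2]
eef_rot: [-1.283, 1.569, -2.882]
wrist_force: [-0.2, 0.2, -2.7]
opening: 12.7
```

```bash
python3 - <<'E'
from h import *
st(); 
print(pump([4,0,30.9]))
for n,x0,y0 in(("top",285,175),("side",250,130)):
    c=optics.capture(n); a=c["pixels"][:,:,::-1]
    cv2.imwrite(f"pics/{n}7c.png",cv2.resize(a[y0:y0+100,x0:x0+130],None,fx=6,fy=6,interpolation=cv2.INTER_CUBIC))
E
```

```text
t 13.78 p [ 539.8 -167.8  240.2] F [-0.2  0.2 -2.7] T [-0.    0.01  0.04] open 12.7 j [-0.42  0.32  1.6  -0.    1.23 -0.39]
jaw y [ 1.    -0.029 -0.002] x [-2.2e-03 -6.0e-04 -1.0e+00] pumpframe [  1.5  -6.4 166.2]
[ 542.49854209 -161.50798688  104.9       ]
```

View pics/top7c.png

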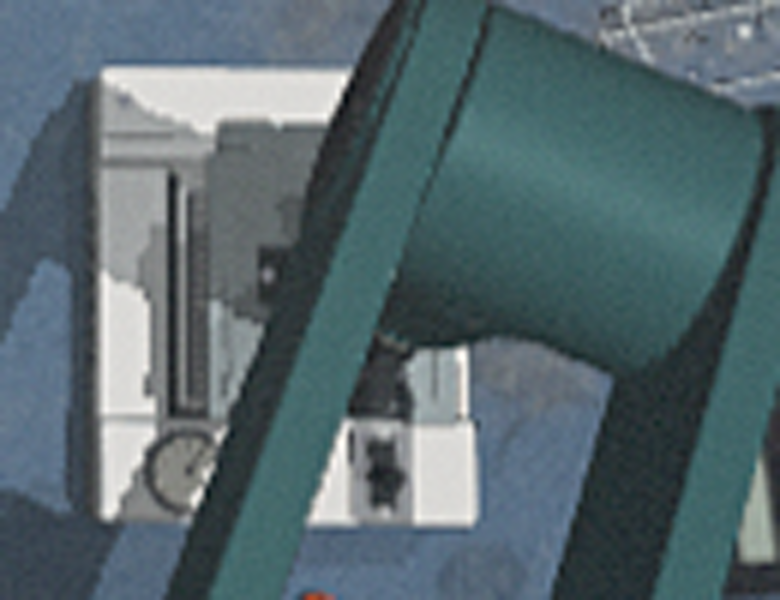

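View pics/side7c.png

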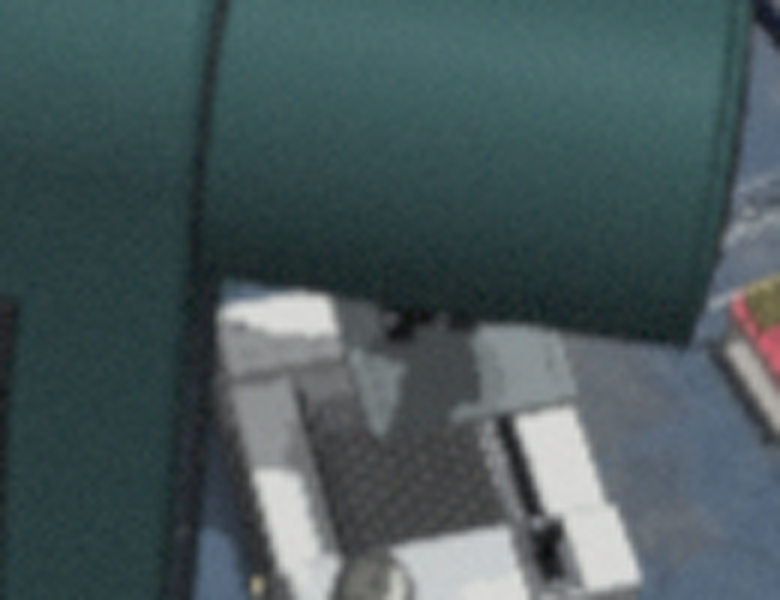

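```bash
python3 - <<'E'
from h import *
s=telemetry.sense(); p=s["position"]
ct=optics.capture("top"); cs=optics.capture("side")
loc=lambda q: R.from_euler('z',-(-0.029)).apply(q-[p[0],p[1],0])
print("top",loc(back(ct,crop([(212,135),(210,200),(469,350),(469,418)],285,175),217.3)).round(1))
print("side",loc(back(cs,crop([(383,437),(577,402),(563,333)],250,130),217.3)).round(1))
E
```

```text
top [[ 62.5  58.3 217.3]
 [ 33.3  59.1 217.3]
 [-31.7 -55.4 217.3]
 [-61.6 -55.3 217.3]]
side [[-66.8  54.2 217.3]
 [-67.4 -47.1 217.3]
 [-25.6 -52.  217.3]]
```

```bash
cat >> h.py <<'E'
OFF=np.array([-70,-1.,30.9])
def cov(lip,th,off=None):
    o=OFF if off is None else off
    P=pump(np.array(lip)+R.from_euler('y',th).apply(o)); return P,R.from_euler('z',PYAW)*R.from_euler('y',th)*toolR(0)
def where(s=None):
    s=s or telemetry.sense(); r=R.from_euler('xyz',s["eef_rot"]); rc=R.from_euler('z',-PYAW)*r*toolR(0).inv()
    e=rc.as_euler('ZYX'); g=topump(s["position"]); print("cover yaw,pitch,roll",e.round(4),"lip",(g-rc.apply(OFF)).round(1),"front",(g-rc.apply(OFF+[134,0,0])).round(1))
E
python3 - <<'E'
from h import *
st(); where(); print(*cov([58,0,30],.33)); go(*cov([58,0,30],.33))
E
```

```text
t 13.98 p [ 540.2 -168.7  240.7] F [-0.1 -0.7 -1.7] T [ 0.02  0.01 -0.01] open 12.8 j [-0.42  0.32  1.6  -0.    1.23 -0.39]
jaw y [ 1.    -0.028 -0.001] x [-0.0012 -0.0014 -1.    ] pumpframe [  1.9  -7.2 166.7]
cover yaw,pitch,roll [-0.0013  0.0012 -0.0014] lip [ 71.8  -6.3 135.7] front [-62.2  -6.2 135.9]
[ 540.26231641 -162.44795872  155.9157204 ] Rotation.from_matrix(array([[-3.23924922e-01,  9.45697532e-01, -2.69967196e-02],
                            [ 8.74809878e-03, -2.55400399e-02, -9.99635522e-01],
                            [-9.46042344e-01, -3.24043028e-01, -2.77555756e-17]]))
shift cm (tool) [ 8.476e+00  2.000e-03 -6.320e-01] norm 8.5
turn rad (tool, after/before) [-0.0015  0.0012 -0.3288]
```

>>> {"name": "move_arm", "arguments": {"commands": [[0,0,-0.3,0,0,-0.05,255],[0,0,-0.33,0,0,-0.09,255],[0,0,0,0,0,-0.09,255],[0,0,0,0,0,-0.07,255],[0,0,0,0,0,-0.03,255],[0,0,0,0,0,0,255],[0,0,0,0,0,0,255],[0,0,0,0,0,0,255]]}}

```text
time: 14.65
position: [540.2, -162.7, 240.8]
eef_rot: [-1.566, 1.241, 3.119]
wrist_force: [-0.0, -0.4, -2.2]
opening: 12.9
```

```bash
python3 - <<'E'
from h import *
st(); where(); go(*cov([58,0,30],.33))
E
```

```text
t 14.65 p [ 540.2 -162.7  240.8] F [-0.  -0.4 -2.2] T [-0.   -0.24  0.02] open 12.9 j [-0.35  0.49  1.37 -0.1   1.6  -0.31]
jaw y [ 0.946 -0.027 -0.324] x [-0.3239  0.0075 -0.9461] pumpframe [  1.7  -1.2 166.8]
cover yaw,pitch,roll [-0.0014  0.33   -0.0017] lip [ 57.9  -0.3 114.9] front [-68.8  -0.2 158.3]
shift cm (tool) [ 8.033  2.758 -0.035] norm 8.49
turn rad (tool, after/before) [-0.0013  0.0013 -0.    ]
```

>>> {"name": "move_arm", "arguments": {"commands": [[1,0.34,0,0,0,0,255],[1.8,0.62,0,0,0,0,255],[2,0.69,0,0,0,0,255],[1.8,0.62,0,0,0,0,255],[1,0.34,0,0,0,0,255],[0.43,0.15,0,0,0,0,255],[0,0,0,0,0,0,255],[0,0,0,0,0,0,255]]}}

```text
time: 15.32
position: [540.6, -163.0, 156.5]
eef_rot: [-1.565, 1.241, 3.12]
wrist_force: [-0.3, -0.2, -1.8]
opening: 12.7
```

```bash
python3 - <<'E'
from h import *
st(); where(); go(*cov([58,0,-3],.33))
for n,x0,y0 in(("top",285,175),("side",250,130)):
    c=optics.capture(n); a=c["pixels"][:,:,::-1]
    cv2.imwrite(f"pics/{n}8c.png",cv2.resize(a[y0:y0+100,x0:x0+130],None,fx=6,fy=6,interpolation=cv2.INTER_CUBIC))
E
```

```text
t 15.32 p [ 540.6 -163.   156.5] F [-0.3 -0.2 -1.8] T [-0.07 -0.27  0.05] open 12.7 j [-0.35  0.57  1.45 -0.11  1.44 -0.29]
jaw y [ 0.946 -0.027 -0.324] x [-0.3241  0.0071 -0.946 ] pumpframe [ 2.2 -1.6 82.5]
cover yaw,pitch,roll [-0.0012  0.3301 -0.002 ] lip [58.4 -0.7 30.6] front [-68.4  -0.6  74. ]
shift cm (tool) [ 3.188  1.053 -0.064] norm 3.36
turn rad (tool, after/before) [-0.0012  0.0016  0.0001]
```

View pics/top8c.png

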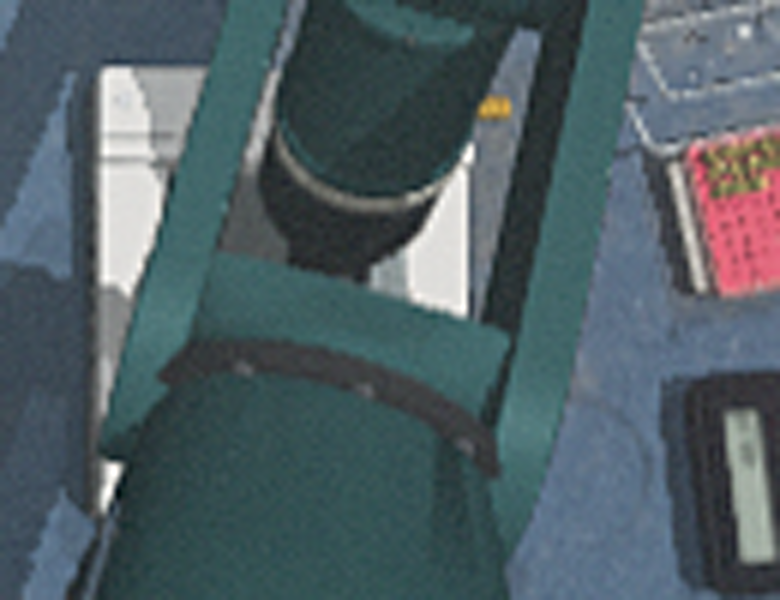

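View pics/side8c.png

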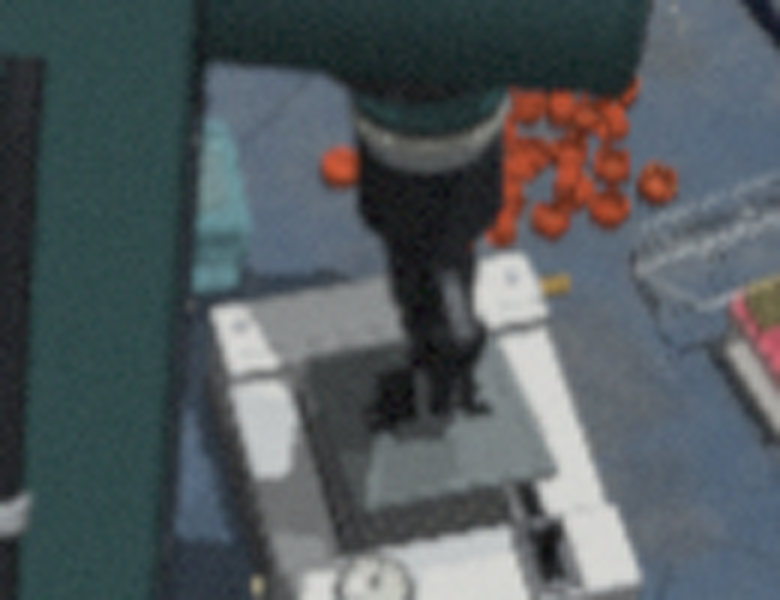

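```bash
cat >> h.py <<'E'
def overlay(name,x0=250,y0=130,cam="side",w=130,h=100,off=None):
    s=telemetry.sense(); c=optics.capture(cam); o=OFF if off is None else np.array(off)
    a=cv2.resize(np.ascontiguousarray(c["pixels"][y0:y0+h,x0:x0+w,::-1]),None,fx=6,fy=6,interpolation=cv2.INTER_CUBIC)
    cv2.imwrite(name.replace(".png","_raw.png"),a)
    rc=R.from_euler('xyz',s["eef_rot"])*toolR(0).inv()
    def poly(P,col):
        q=((proj(c,P)-[x0,y0]+.5)*6-.5).round().astype(int); cv2.polylines(a,[q],True,col,1)
    L=lambda P: rc.apply(np.array(P,float)-o)+s["position"]  # P rel lip
    poly(L([(-14,55,8),(-14,-55,8),(-134,-55,8),(-134,55,8)]),(0,0,255))
    poly(L([(0,50,4),(0,-50,4),(-14,-50,4),(-14,50,4)]),(255,0,255))
    poly(L([(-63,26,36),(-63,-26,36),(-77,-26,36),(-77,26,36)]),(0,165,255))
    pp=lambda P:[pump(p) for p in P]
    poly(pp([(-61.5,91.5,26),(-61.5,-91.5,26),(-113,-91.5,26),(-113,91.5,26)]),(255,255,0))
    poly(pp([(65.5,91.5,20),(65.5,-91.5,20),(113,-91.5,20),(113,91.5,20)]),(255,0,0))
    poly(pp([(-61.5,57.5,8),(-61.5,-57.5,8),(65,-57.5,8),(65,57.5,8)]),(0,255,0))
    cv2.imwrite(name,a)
E
python3 - <<'E'
from h import *
overlay("pics/ov8.png")
E
```

```text
(no output)
```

View pics/ov8.png

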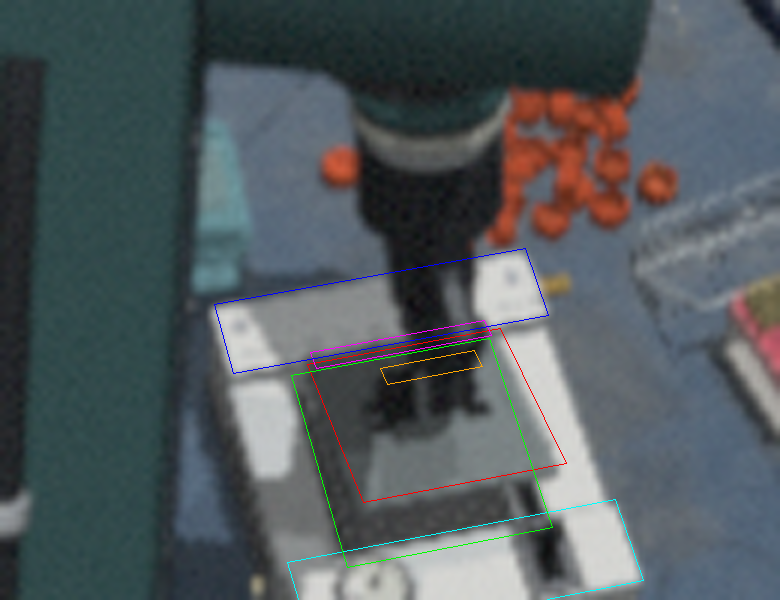

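```bash
python3 - <<'E'
import cv2
a=cv2.imread("pics/ov8_raw.png")[300:560,220:600]; cv2.imwrite("pics/z8.png",cv2.resize(a,None,fx=2,fy=2,interpolation=cv2.INTER_CUBIC))
E
```

```text
(no output)
```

View pics/z8.png

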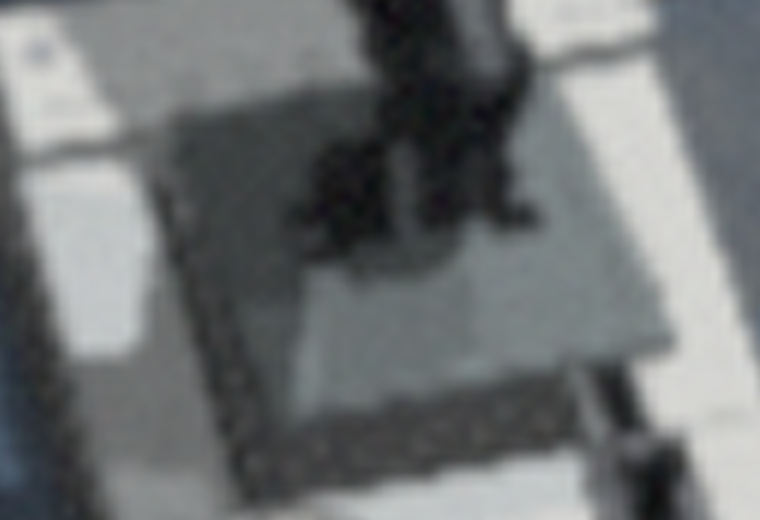

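```bash
sed -i 's/^OFF=.*/OFF=np.array([-70,-2.2,30.9])/' h.py; python3 - <<'E'
from h import *
st(); where(); go(*cov([59,0,-3],.33))
E
```

```text
t 15.47 p [ 541.2 -163.1  157. ] F [-0.2 -0.2 -1.7] T [ 0.03 -0.27  0.01] open 12.7 j [-0.35  0.57  1.45 -0.11  1.44 -0.29]
jaw y [ 0.946 -0.027 -0.323] x [-0.3228  0.0066 -0.9465] pumpframe [ 2.7 -1.7 83. ]
cover yaw,pitch,roll [-0.0013  0.3287 -0.0025] lip [59.   0.4 31.2] front [-67.8   0.5  74.4]
shift cm (tool) [3.226 1.106 0.045] norm 3.41
turn rad (tool, after/before) [-0.0012  0.0021 -0.0013]
```

>>> {"name": "move_arm", "arguments": {"commands": [[0.7,0.24,0.04,0,0.002,0,255],[0.9,0.31,0,0,0,0,255],[0.6,0.2,0,0,0,0,255],[0.4,0.14,0,0,0,0,255],[0.3,0.1,0,0,0,0,255],[0.3,0.1,0,0,0,0,255],[0,0,0,0,0,0,255],[0,0,0,0,0,0,255]]}}

```text
time: 16.13
position: [540.3, -163.3, 122.0]
eef_rot: [-1.572, 1.24, 3.113]
wrist_force: [-0.3, -0.9, -2.3]
opening: 12.6
```

```bash
python3 - <<'E'
from h import *
st(); where(); go(*cov([73,0,-3],.33)); overlay("pics/ov9.png")
E
```

```text
t 16.13 p [ 540.3 -163.3  122. ] F [-0.3 -0.9 -2.3] T [-0.11 -0.29 -0.  ] open 12.6 j [-0.35  0.61  1.47 -0.11  1.37 -0.29]
jaw y [ 0.945 -0.026 -0.325] x [-0.3249  0.0093 -0.9457] pumpframe [ 1.9 -1.9 48. ]
cover yaw,pitch,roll [-1.000e-03  3.311e-01  2.000e-04] lip [58.   0.3 -4. ] front [-68.7   0.4  39.6]
shift cm (tool) [-0.572  1.38   0.029] norm 1.49
turn rad (tool, after/before) [-0.0009 -0.0006  0.0011]
```

View pics/ov9.png

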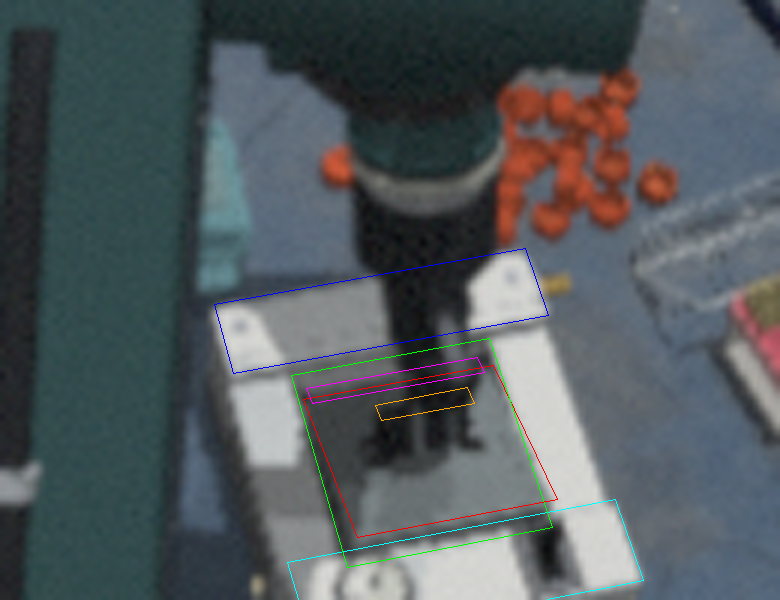

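>>> {"name": "move_arm", "arguments": {"commands": [[-0.1,0.25,0,0,0,0,255],[-0.1,0.28,0,0,0,0,255],[-0.1,0.28,0,0,0,0,255],[-0.09,0.25,0,0,0,0,255],[-0.07,0.15,0,0,0,0,255],[0,0,0,0,0,0,255],[0,0,0,0,0,0,255]]}}

```text
time: 16.77
position: [553.4, -163.5, 122.5]
eef_rot: [-1.572, 1.24, 3.113]
wrist_force: [0.4, -0.5, -2.3]
opening: 12.7
```

```bash
python3 - <<'E'
from h import *
st(); where(); go(*cov([74,0,-3],.33))
E
```

```text
t 16.77 p [ 553.4 -163.5  122.5] F [ 0.4 -0.5 -2.3] T [-0.02 -0.27  0.04] open 12.7 j [-0.34  0.62  1.44 -0.1   1.39 -0.28]
jaw y [ 0.945 -0.026 -0.325] x [-0.3246  0.0094 -0.9458] pumpframe [15.  -1.7 48.5]
cover yaw,pitch,roll [-0.0008  0.3308  0.0004] lip [71.1  0.4 -3.4] front [-55.6   0.5  40.1]
shift cm (tool) [-0.129  0.253  0.045] norm 0.29
turn rad (tool, after/before) [-0.0008 -0.0006  0.0008]
```

>>> {"name": "move_arm", "arguments": {"commands": [[-0.05,0.14,0,0,0,0,255],[-0.03,0.1,0,0,0,0,255],[0,0,0,0,0,0,255],[0,0,0,0,0,0,255]]}}

```text
time: 17.1
position: [555.8, -163.7, 122.5]
eef_rot: [-1.572, 1.24, 3.113]
wrist_force: [-0.2, 0.7, -2.3]
opening: 13.3
```

>>> {"name": "move_arm", "arguments": {"commands": [[-0.04,0.1,0,0,0,0,255],[0,0,0,0,0,0,255],[0,0,0,0,0,0,255]]}}

```text
time: 17.35
position: [556.9, -163.8, 122.6]
eef_rot: [-1.571, 1.24, 3.113]
wrist_force: [-0.1, -0.2, -2.0]
opening: 12.7
```

```bash
python3 - <<'E'
from h import *
st(); where(); overlay("pics/ov10.png")
E
```

```text
t 17.35 p [ 556.9 -163.8  122.6] F [-0.1 -0.2 -2. ] T [ 0.   -0.21  0.01] open 12.7 j [-0.34  0.63  1.43 -0.1   1.4  -0.28]
jaw y [ 0.945 -0.027 -0.325] x [-0.3246  0.0093 -0.9458] pumpframe [18.5 -1.9 48.6]
cover yaw,pitch,roll [-1.000e-03  3.308e-01  2.000e-04] lip [74.6  0.3 -3.3] front [-52.1   0.4  40.2]
```

View pics/ov10.png

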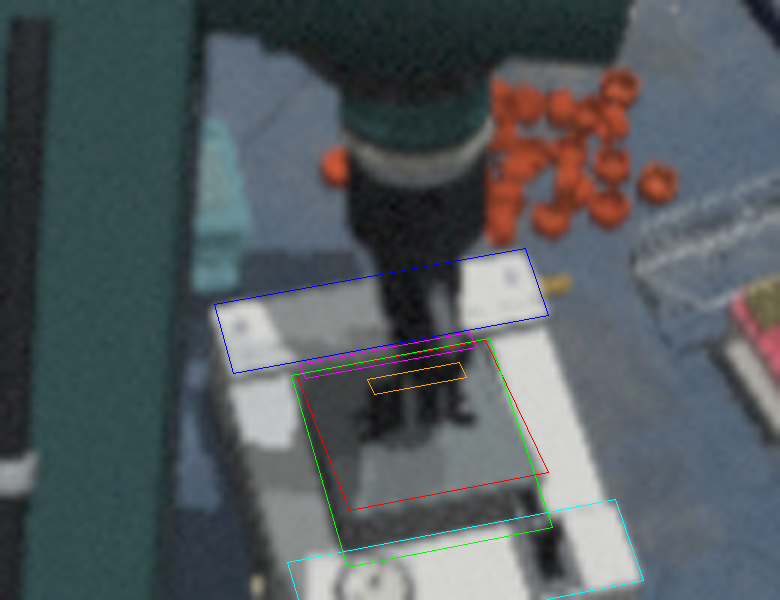

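>>> {"name": "move_arm", "arguments": {"commands": [[-0.04,0.1,0,0,0,0,255],[0,0,0,0,0,0,255],[0,0,0,0,0,0,255]]}}

```text
time: 17.65
position: [557.4, -163.8, 122.6]
eef_rot: [-1.572, 1.239, 3.113]
wrist_force: [-1.6, -0.6, -0.6]
opening: 13.0
```

>>> {"name": "move_arm", "arguments": {"commands": [[-0.04,0.1,0,0,0,0,255],[0,0,0,0,0,0,255],[0,0,0,0,0,0,255]]}}

```text
time: 17.9
position: [557.6, -163.8, 122.7]
eef_rot: [-1.572, 1.237, 3.113]
wrist_force: [-5.4, -1.3, 0.8]
opening: 13.0
```

```bash
python3 - <<'E'
from h import *
st(); where()
E
```

```text
t 17.9 p [ 557.6 -163.8  122.7] F [-5.4 -1.3  0.8] T [-0.12  0.67  0.19] open 13.0 j [-0.34  0.63  1.43 -0.1   1.4  -0.28]
jaw y [ 0.944 -0.026 -0.328] x [-0.3278  0.0094 -0.9447] pumpframe [19.1 -1.9 48.7]
cover yaw,pitch,roll [-8.000e-04  3.341e-01  3.000e-04] lip [75.1  0.3 -3.4] front [-51.5   0.4  40.5]
```

>>> {"name": "move_arm", "arguments": {"commands": [[0.03,-0.12,0,0,0,0,255],[0.19,-0.1,0,0,0,0.03,255],[0.19,-0.1,0,0,0,0.03,255],[0.19,-0.1,0,0,0,0.03,255],[0.18,-0.1,0,0,0,0.03,255],[0,0,0,0,0,0,255],[0,0,0,0,0,0,255]]}}

```text
time: 18.48
position: [551.9, -163.5, 117.0]
eef_rot: [-1.572, 1.36, 3.112]
wrist_force: [-2.1, 0.7, -1.8]
opening: 13.1
```

```bash
sed -i 's/^PUMP=.*/PUMP=np.array([539.0,-161.4,74.]); PYAW=-0.027/' h.py; python3 - <<'E'
from h import *
st(); where(); overlay("pics/ov11.png")
E
```

```text
t 18.48 p [ 551.9 -163.5  117. ] F [-2.1  0.7 -1.8] T [0.04 0.28 0.17] open 13.1 j [-0.37  0.57  1.54 -0.07  1.23 -0.31]
jaw y [ 0.978 -0.028 -0.209] x [-0.2089  0.0062 -0.9779] pumpframe [13.  -1.8 43. ]
cover yaw,pitch,roll [-0.0013  0.2106  0.0003] lip [75.   0.3 -1.8] front [-56.    0.5  26.2]
```

View pics/ov11.png

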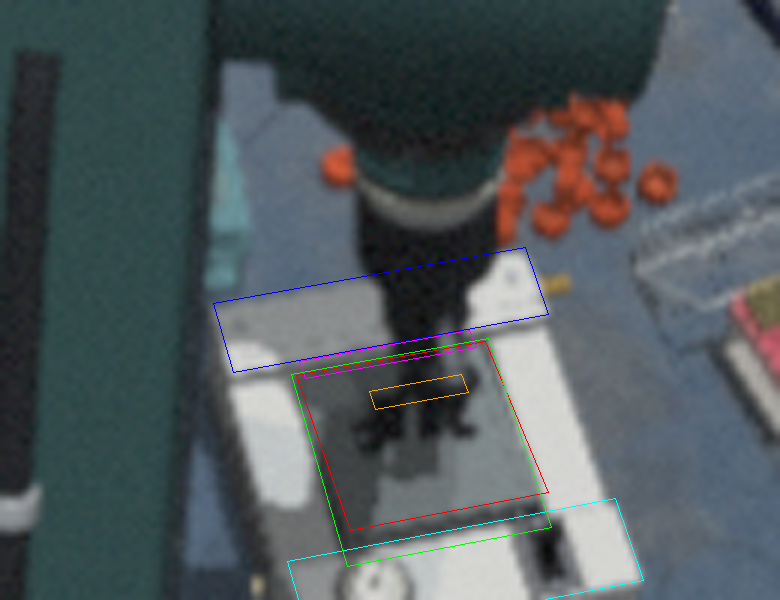

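>>> {"name": "move_arm", "arguments": {"commands": [[0.02,-0.12,0,0,0,0,255],[0.19,-0.1,0,0,0,0.03,255],[0.19,-0.1,0,0,0,0.03,255],[0,0,0,0,0,0,255],[0,0,0,0,0,0,255]]}}

```text
time: 18.95
position: [548.2, -163.6, 113.6]
eef_rot: [-1.572, 1.42, 3.112]
wrist_force: [0.1, 0.4, -2.5]
opening: 12.6
```

```bash
python3 - <<'E'
from h import *
st(); where()
E
```

```text
t 18.95 p [ 548.2 -163.6  113.6] F [ 0.1  0.4 -2.5] T [ 0.   -0.17 -0.04] open 12.6 j [-0.38  0.54  1.6  -0.06  1.15 -0.32]
jaw y [ 0.988 -0.028 -0.15 ] x [-0.1504  0.0044 -0.9886] pumpframe [ 9.3 -1.9 39.6]
cover yaw,pitch,roll [-0.0013  0.151   0.0002] lip [73.8  0.2 -1.5] front [-58.6   0.4  18.7]
```

>>> {"name": "move_arm", "arguments": {"commands": [[0.13,-0.05,0,0,0,0.02,255],[0.13,-0.05,0,0,0,0.02,255],[0,0,0,0,0,0,255],[0,0,0,0,0,0,255]]}}

```text
time: 19.28
position: [548.1, -163.8, 111.6]
eef_rot: [-1.567, 1.462, 3.117]
wrist_force: [3.5, -0.1, -0.2]
opening: 12.5
```

```bash
python3 - <<'E'
from h import *
st(); where(); overlay("pics/ov12.png")
E
```

```text
t 19.28 p [ 548.1 -163.8  111.6] F [ 3.5 -0.1 -0.2] T [ 0.01 -0.32  0.02] open 12.5 j [-0.39  0.52  1.63 -0.04  1.09 -0.34]
jaw y [ 0.994 -0.028 -0.109] x [-0.109   0.0027 -0.994 ] pumpframe [ 9.1 -2.2 37.6]
cover yaw,pitch,roll [-0.0011  0.1092 -0.0004] lip [75.4 -0.  -0.8] front [-57.8   0.1  13.8]
```

View pics/ov12.png

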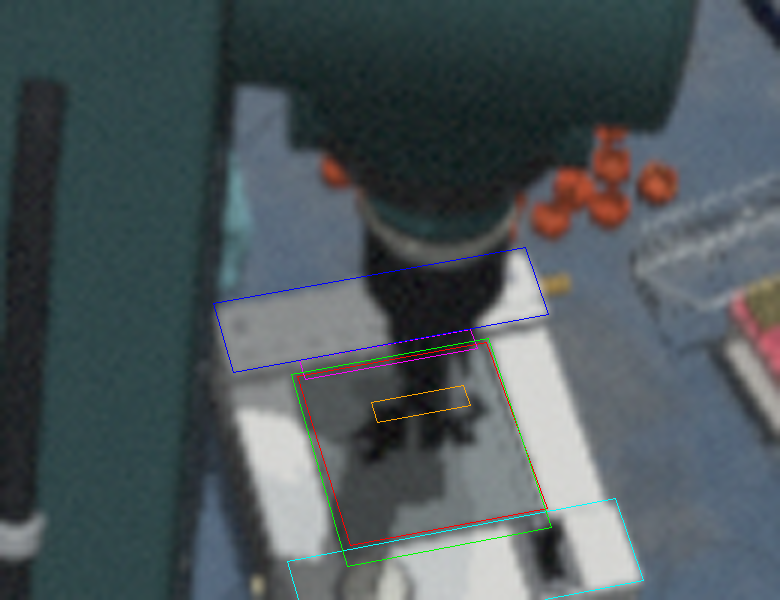

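>>> {"name": "move_arm", "arguments": {"commands": [[0,0,0,0,0,0,200],[0,0,0,0,0,0,170],[0,0,0,0,0,0,140],[0,0,0,0,0,0,140],[-1,0,0,0,0,0,140],[-2,0,0,0,0,0,140],[-2,0,0,0,0,0,140],[-2,0,0,0,0,0,140],[-1,0,0,0,0,0.05,140],[0,0,0,0,0,0.06,140],[0,0,0,0,0,0,255],[0,0,0,0,0,0,255],[0,0,0,0,0,0,255]]}}

```text
time: 20.42
position: [555.2, -163.7, 190.6]
eef_rot: [-1.71, 1.568, 2.975]
wrist_force: [-0.4, -0.8, 0.0]
opening: 2.9
```

```bash
python3 - <<'E'
from h import *
st(); go(pump([-40,0,60]),toolR(PYAW)); overlay("pics/ov13.png")
E
```

```text
t 20.42 p [ 555.2 -163.7  190.6] F [-0.4 -0.8  0. ] T [ 0.02 -0.05 -0.03] open 2.9 j [-0.41  0.39  1.62 -0.    1.13 -0.38]
jaw y [ 1.    -0.028 -0.002] x [-2.4e-03  4.0e-04 -1.0e+00] pumpframe [ 16.2  -1.9 116.6]
shift cm (tool) [ 5.677 -5.611 -0.181] norm 7.98
turn rad (tool, after/before) [-0.0013 -0.0003  0.0025]
```

View pics/ov13_raw.png

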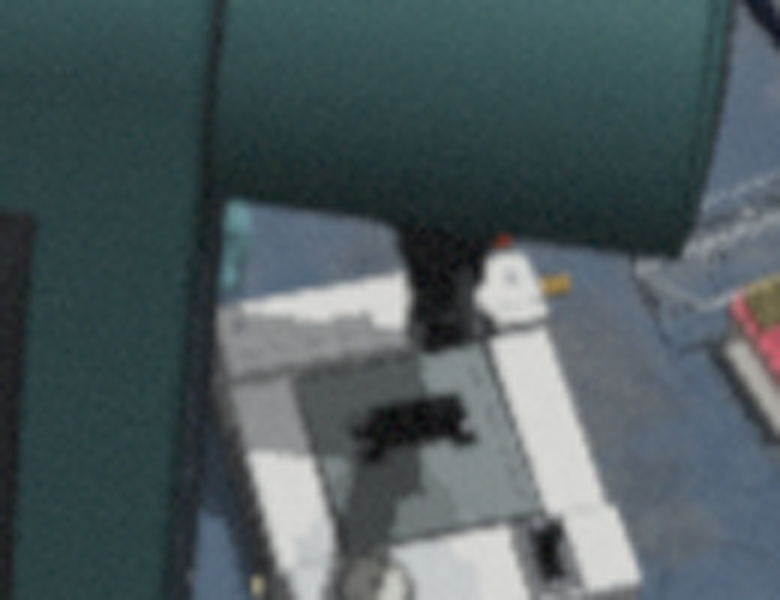

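>>> {"name": "move_arm", "arguments": {"commands": [[0,-1.5,0,0,0,0,255],[0,-2.5,-0.15,0,0,0,255],[0,-1.3,0,0,0,0,255],[1,-0.3,0,0,0,0,255],[2,0,0,0,0,0,255],[1.8,0,0,0,0,0,255],[0.8,0,0,0,0,0,255],[0,0,0,0,0,0,255],[0,0,0,0,0,0,255]]}}

```text
time: 21.22
position: [499.5, -160.6, 134.2]
eef_rot: [-1.905, 1.568, 2.78]
wrist_force: [0.2, 1.2, 0.4]
opening: 0.1
```

```bash
python3 - <<'E'
from h import *
st(); go(pump([-40,0,28]),toolR(PYAW)); overlay("pics/ov14.png")
E
```

```text
t 21.22 p [ 499.5 -160.6  134.2] F [0.2 1.2 0.4] T [ 0.03 -0.07  0.02] open 0.1 j [-0.44  0.39  1.8  -0.    0.95 -0.41]
jaw y [ 1.    -0.028 -0.002] x [-2.4e-03  9.0e-04 -1.0e+00] pumpframe [-39.5  -0.2  60.2]
shift cm (tool) [ 3.218 -0.043 -0.021] norm 3.22
turn rad (tool, after/before) [-0.0009 -0.0009  0.0025]
```

View pics/ov14_raw.png

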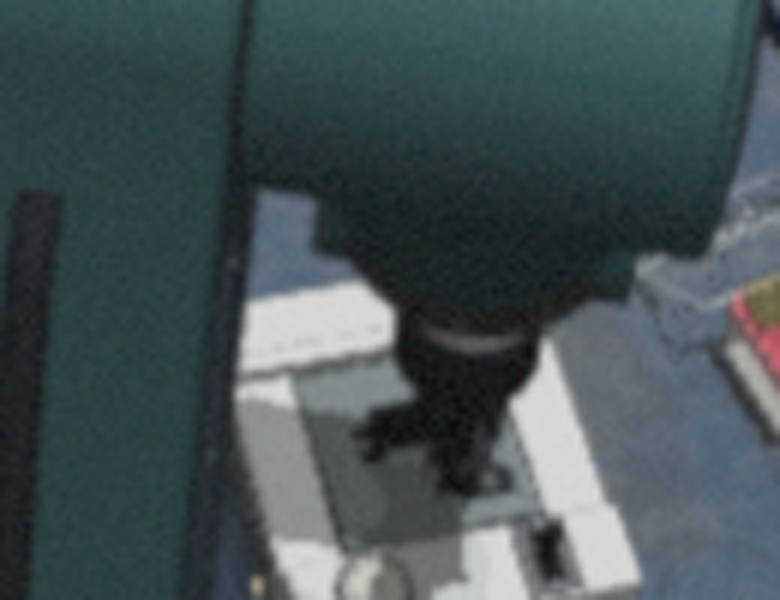

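>>> {"name": "move_arm", "arguments": {"commands": [[0.7,0,0,0,0,0,255],[0.7,0,0,0,0,0,255],[0.4,0,0,0,0,0,255],[0.3,0,0,0,0,0,255],[0.2,0,0,0,0,0,255],[0,0,0,0,0,0,255]]}}

```text
time: 21.77
position: [499.1, -160.5, 111.2]
eef_rot: [-1.893, 1.569, 2.791]
wrist_force: [0.4, 1.0, -0.2]
opening: 0.1
```

>>> {"name": "move_arm", "arguments": {"commands": [[0.2,0,0,0,0,0,255],[0.2,0,0,0,0,0,255],[0,0,0,0,0,0,255]]}}

```text
time: 22.02
position: [499.4, -160.6, 107.3]
eef_rot: [-1.939, 1.57, 2.746]
wrist_force: [0.4, 0.0, 0.2]
opening: -0.3
```

>>> {"name": "move_arm", "arguments": {"commands": [[0.2,0,0,0,0,0,255],[0.2,0,0,0,0,0,255],[0,0,0,0,0,0,255]]}}

```text
time: 22.27
position: [499.2, -160.5, 103.2]
eef_rot: [-1.898, 1.569, 2.786]
wrist_force: [0.2, 0.6, 0.2]
opening: -0.1
```

>>> {"name": "move_arm", "arguments": {"commands": [[0.1,0,0,0,0,0,255],[0.1,0,0,0,0,0,255],[0,0,0,0,0,0,255],[0,0,0,0,0,0,255]]}}

```text
time: 22.6
position: [499.4, -160.6, 101.5]
eef_rot: [-1.856, 1.57, 2.828]
wrist_force: [0.2, 0.4, 0.6]
opening: 0.0
```

```bash
python3 - <<'E'
from h import *
st(); overlay("pics/ov15.png")
E
```

```text
t 22.6 p [ 499.4 -160.6  101.5] F [0.2 0.4 0.6] T [-0.05  0.01 -0.02] open 0.0 j [-0.44  0.44  1.83 -0.    0.87 -0.41]
jaw y [ 1.    -0.028 -0.001] x [-9.e-04  3.e-04 -1.e+00] pumpframe [-39.6  -0.3  27.5]
```

View pics/ov15_raw.png

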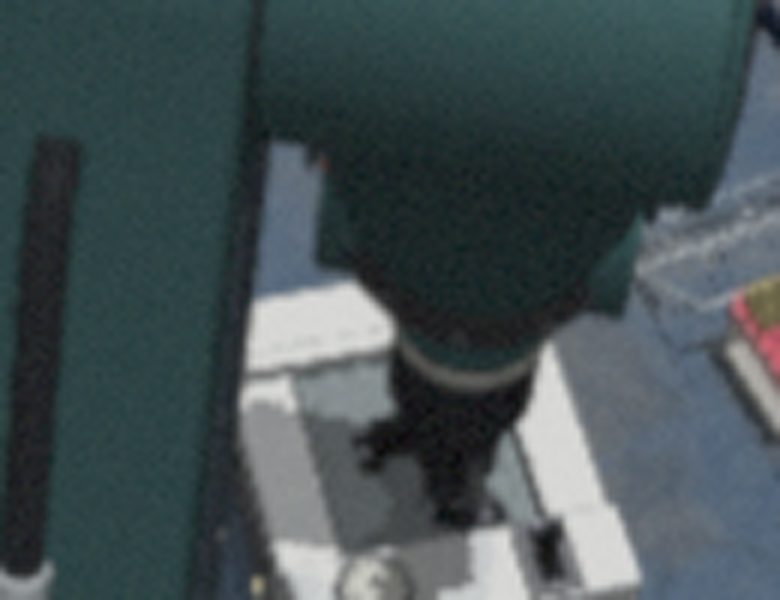

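>>> {"name": "move_arm", "arguments": {"commands": [[0.1,0,0,0,0,0,255],[0,0,0,0,0,0,255]]}}

```text
time: 22.82
position: [499.6, -160.7, 101.1]
eef_rot: [-1.644, 1.57, 3.04]
wrist_force: [-0.8, 1.0, 5.7]
opening: -0.2
```

>>> {"name": "move_arm", "arguments": {"commands": [[0.1,0,0,0,0,0,255],[0,0,0,0,0,0,255]]}}

```text
time: 22.98
position: [499.6, -160.7, 101.0]
eef_rot: [-0.782, 1.571, -2.381]
wrist_force: [-4.3, 1.6, 14.8]
opening: 0.1
```

>>> {"name": "move_arm", "arguments": {"commands": [[0.1,0,0,0,0,0,255],[0,0,0,0,0,0,255]]}}

```text
time: 23.15
position: [499.6, -160.7, 100.9]
eef_rot: [0.434, 1.57, -1.165]
wrist_force: [-5.5, 2.7, 25.3]
opening: -0.5
```

>>> {"name": "move_arm", "arguments": {"commands": [[-0.3,0,0,0,0,0,255],[-1.5,0,0,0,0,0,255],[-2.5,0,0,0,0,0,255],[-3,0,0,0,0,0,255],[-2,0,0,0,0,0,255],[-0.5,0,0,0,0,0,255],[0,0,0,0,0,0,200],[0,0,0,0,0,0,160],[0,0,0,0,0,0,160]]}}

```text
time: 23.9
position: [498.5, -160.2, 195.2]
eef_rot: [-1.953, 1.567, 2.731]
wrist_force: [0.3, -0.3, -0.1]
opening: 31.5
```

```bash
python3 - <<'E'
from h import *
st(); c=optics.capture("side")
x0,y0=250,130
a=cv2.resize(np.ascontiguousarray(c["pixels"][y0:y0+100,x0:x0+130,::-1]),None,fx=6,fy=6,interpolation=cv2.INTER_CUBIC)
cv2.imwrite("pics/s16r.png",a)
def poly(P,col):
    q=((proj(c,[pump(np.array(p)+[4,0,22]) for p in P])-[x0,y0]+.5)*6-.5).round().astype(int); cv2.polylines(a,[q],True,col,1)
poly([(56,55,-14),(56,-55,-14),(-64,-55,-14),(-64,55,-14)],(0,0,255))
poly([(7,26,14),(7,-26,14),(-7,-26,14),(-7,26,14)],(0,165,255))
cv2.imwrite("pics/s16.png",a)
E
```

```text
t 23.9 p [ 498.5 -160.2  195.2] F [ 0.3 -0.3 -0.1] T [-0.03 -0.02  0.  ] open 31.5 j [-0.44  0.31  1.74 -0.    1.1  -0.41]
jaw y [ 1.    -0.028 -0.003] x [-0.003   0.0013 -1.    ] pumpframe [-4.050e+01  1.000e-01  1.212e+02]
```

View pics/s16.png

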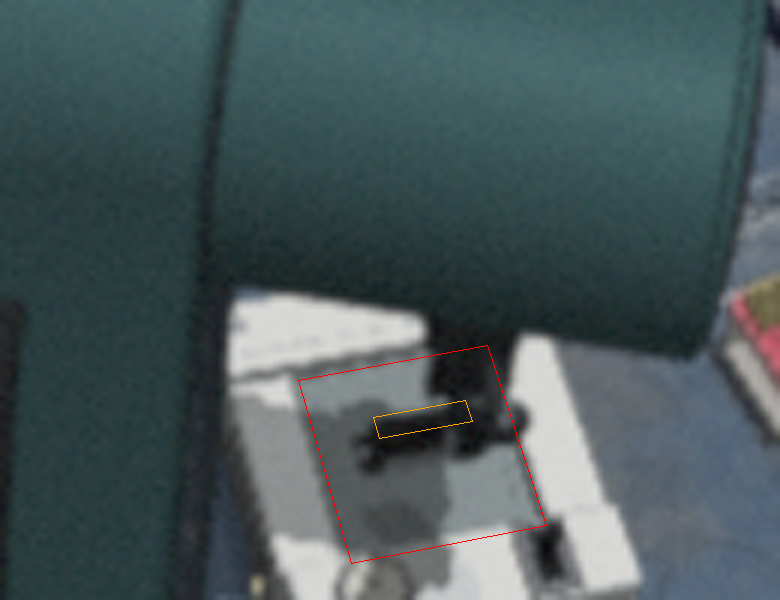

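View pics/s16r.png

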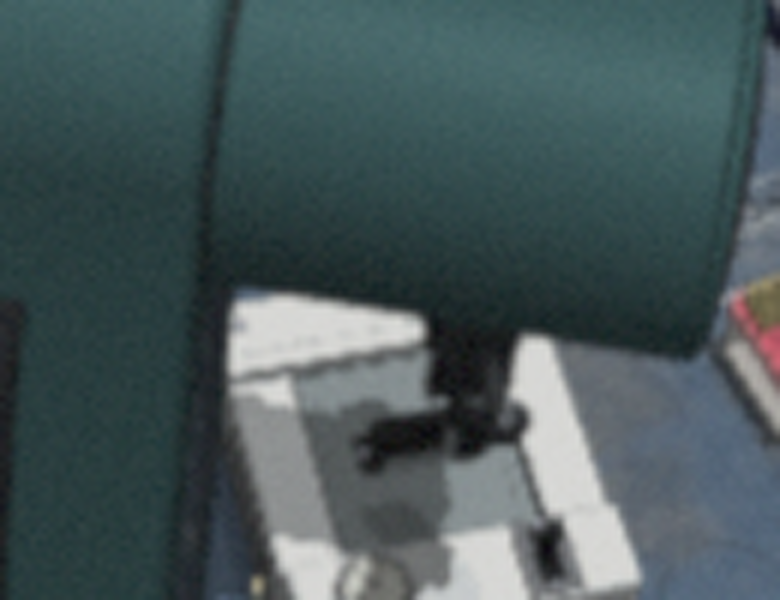

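```bash
python3 - <<'E'
from h import *
go(pump([41,0,60]),toolR(PYAW))
E
```

```text
shift cm (tool) [6.079 8.177 0.011] norm 10.19
turn rad (tool, after/before) [-0.001  -0.0014  0.0035]
```

>>> {"name": "move_arm", "arguments": {"commands": [[0,1.5,0,0,0,0,255],[0,3,0,0,0,0.003,255],[0,2.7,0,0,0,0,255],[0.5,0.9,0,0,0,0,255],[2,0,0,0,0,0,255],[2.5,0,0,0,0,0,255],[2,0,0,0,0,0,255],[1.4,0,0,0,0,0,255],[0.5,0,0,0,0,0,255],[0,0,0,0,0,0,255],[0,0,0,0,0,0,255]]}}

```text
time: 24.87
position: [580.2, -162.8, 107.3]
eef_rot: [2.139, 1.57, 0.54]
wrist_force: [0.7, -0.3, 0.4]
opening: 0.1
```

```bash
python3 - <<'E'
from h import *
st(); go(pump([41,0,28]),toolR(PYAW))
E
```

```text
t 24.87 p [ 580.2 -162.8  107.3] F [ 0.7 -0.3  0.4] T [-0.03  0.02 -0.02] open 0.1 j [-0.39  0.52  1.65  0.    0.97 -0.36]
jaw y [ 1.    -0.028  0.001] x [ 1.e-03  6.e-04 -1.e+00] pumpframe [41.2 -0.3 33.3]
shift cm (tool) [ 0.526 -0.021 -0.03 ] norm 0.53
turn rad (tool, after/before) [-0.0011 -0.0006 -0.001 ]
```

>>> {"name": "move_arm", "arguments": {"commands": [[0.3,0,0,0,0,0,255],[0.2,0,0,0,0,0,255],[0,0,0,0,0,0,255]]}}

```text
time: 25.12
position: [580.9, -163.0, 103.0]
eef_rot: [1.55, 1.568, -0.049]
wrist_force: [-0.5, -0.1, 0.8]
opening: 0.1
```

>>> {"name": "move_arm", "arguments": {"commands": [[0.1,0,0,0,0,0,255],[0,0,0,0,0,0,255]]}}

```text
time: 25.28
position: [580.8, -163.0, 101.9]
eef_rot: [1.583, 1.568, -0.016]
wrist_force: [0.2, -0.2, 0.5]
opening: -0.0
```

>>> {"name": "move_arm", "arguments": {"commands": [[0.1,0,0,0,0,0,255],[0,0,0,0,0,0,255]]}}

```text
time: 25.45
position: [580.9, -163.0, 101.1]
eef_rot: [1.561, 1.568, -0.038]
wrist_force: [-0.9, 0.7, 2.9]
opening: 0.0
```

>>> {"name": "move_arm", "arguments": {"commands": [[-0.4,0,0,0,0,0,255],[-1.5,0,0,0,0,0,255],[-2.5,0,0,0,0,0,255],[-2.5,0,0,0,0,0,255],[-2,0,0,0,0,0,200],[-0.6,0,0,0,0,0,160],[0,0,0,0,0,0,160]]}}

```text
time: 26.03
position: [581.7, -163.4, 197.7]
eef_rot: [1.372, 1.565, -0.227]
wrist_force: [-0.3, 0.5, -0.6]
opening: 31.8
```

```bash
python3 - <<'E'
from h import *
st(); go(pump([-88,-45,120]),toolR(PYAW))
E
```

```text
t 26.03 p [ 581.7 -163.4  197.7] F [-0.3  0.5 -0.6] T [ 0.03  0.   -0.02] open 31.8 j [-0.39  0.41  1.57  0.    1.16 -0.36]
jaw y [ 1.    -0.028  0.006] x [ 0.0061 -0.0014 -1.    ] pumpframe [ 42.8  -0.9 123.7]
shift cm (tool) [  0.297 -13.073   4.427] norm 13.81
turn rad (tool, after/before) [-0.001   0.0012 -0.0061]
```

>>> {"name": "move_arm", "arguments": {"commands": [[0,-1.5,0.5,0,0,-0.003,160],[0,-3,1,0,0,-0.003,160],[0,-3.2,1.1,0,0,0,160],[0,-3.2,1.1,0,0,0,160],[0,-1.6,0.5,0,0,0,160],[0,-0.57,0.2,0,0,0,160],[0,0,0,0,0,0,160],[0,0,0,0,0,0,160]]}}

```text
time: 26.7
position: [449.1, -203.2, 195.5]
eef_rot: [-1.742, 1.567, 2.941]
wrist_force: [0.9, 0.2, -0.1]
opening: 32.2
```

```bash
python3 - <<'E'
from h import *
st(); go(pump([-88,-45,67]),toolR(PYAW))
for n,x0,y0 in(("top",285,175),("side",260,150)):
    c=optics.capture(n); a=c["pixels"][:,:,::-1]
    cv2.imwrite(f"pics/{n}17c.png",cv2.resize(a[y0:y0+100,x0:x0+130],None,fx=6,fy=6,interpolation=cv2.INTER_CUBIC))
E
```

```text
t 26.7 p [ 449.1 -203.2  195.5] F [ 0.9  0.2 -0.1] T [-0.04 -0.03  0.02] open 32.2 j [-0.56  0.27  1.8  -0.    1.07 -0.53]
jaw y [ 1.    -0.029 -0.004] x [-3.6e-03  7.0e-04 -1.0e+00] pumpframe [-88.8 -44.3 121.5]
shift cm (tool) [5.447 0.098 0.077] norm 5.45
turn rad (tool, after/before) [-0.0018 -0.0006  0.0036]
```

View pics/side17c.png

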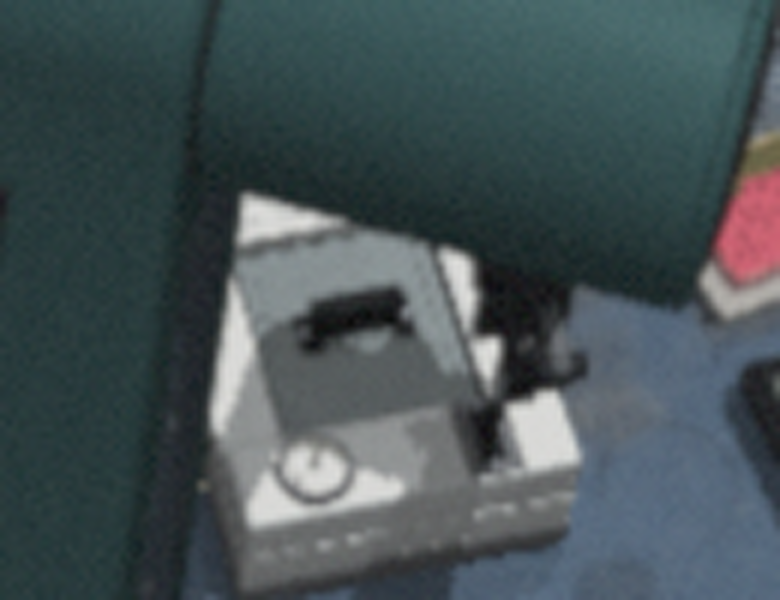

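View pics/top17c.png

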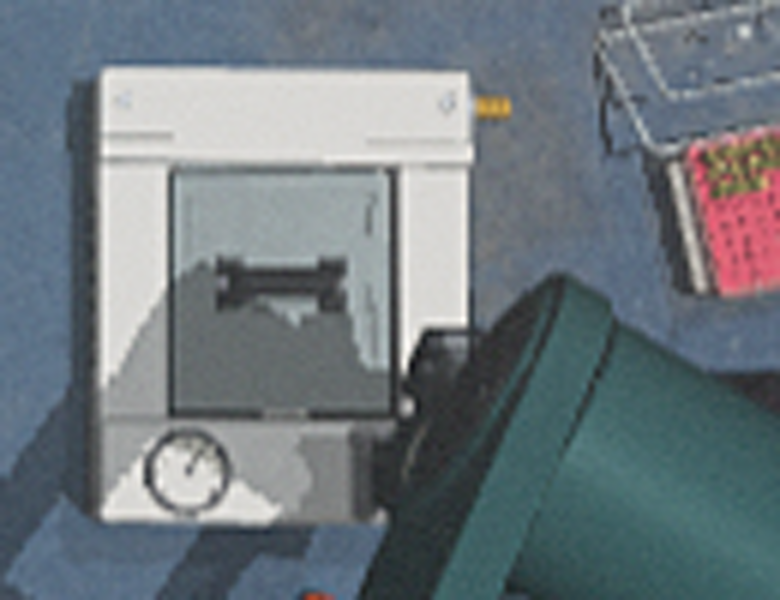

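Both views show the cover flat and centred in the bay, and the toggle is upright. Next I'll lower the fingers on either side of the toggle.

>>> {"name": "move_arm", "arguments": {"commands": [[1,0.1,0.05,0,0,0.003,160],[1.5,0,0,0,0,0,160],[1.4,0,0,0,0,0,160],[1,0,0,0,0,0,160],[0.55,0,0,0,0,0,160],[0,0,0,0,0,0,160],[0,0,0,0,0,0,160]]}}

```text
time: 27.38
position: [449.9, -203.6, 141.3]
eef_rot: [-1.963, 1.57, 2.722]
wrist_force: [0.9, -0.8, 0.5]
opening: 31.6
```

```bash
python3 - <<'E'
from h import *
st(); go(pump([-111,-45,67]),toolR(PYAW))
for n,x0,y0 in(("side",260,150),):
    c=optics.capture(n); a=c["pixels"][:,:,::-1]
    cv2.imwrite(f"pics/{n}18c.png",cv2.resize(a[y0:y0+100,x0:x0+130],None,fx=6,fy=6,interpolation=cv2.INTER_CUBIC))
E
```

```text
t 27.38 p [ 449.9 -203.6  141.3] F [ 0.9 -0.8  0.5] T [ 0.    0.03 -0.03] open 31.6 j [-0.56  0.34  1.86 -0.    0.94 -0.54]
jaw y [ 1.    -0.028 -0.001] x [-1.1e-03  5.0e-04 -1.0e+00] pumpframe [-87.9 -44.6  67.3]
shift cm (tool) [ 0.036 -2.306  0.039] norm 2.31
turn rad (tool, after/before) [-0.0006 -0.0005  0.0011]
```

View pics/side18c.png

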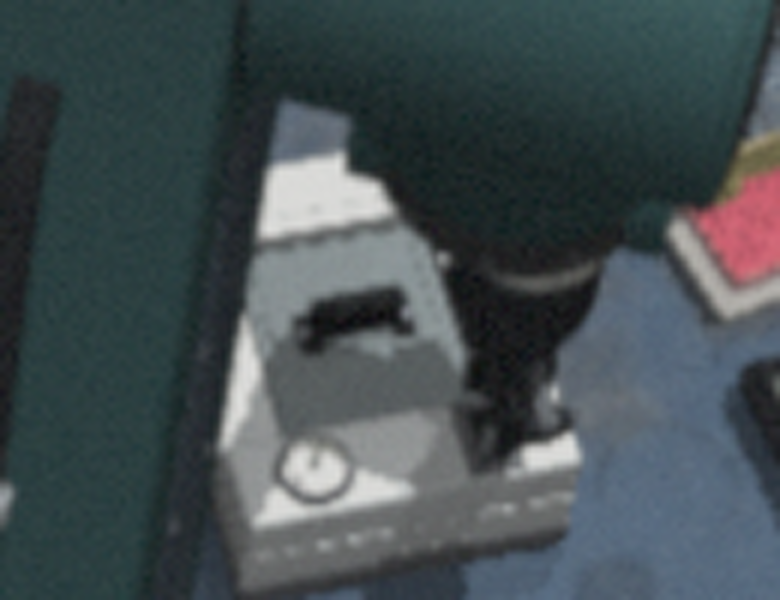

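>>> {"name": "move_arm", "arguments": {"commands": [[0,-0.5,0,0,0,0,160],[0,-0.6,0,0,0,0,160],[0,-0.5,0,0,0,0,160],[0,-0.3,0,0,0,0,160],[0,-0.1,0,0,0,0,160],[0,0,0,0,0,0,160]]}}

```text
time: 27.93
position: [429.5, -203.4, 141.8]
eef_rot: [-0.001, 1.571, -1.601]
wrist_force: [1.7, 0.3, -0.2]
opening: 31.7
```

>>> {"name": "move_arm", "arguments": {"commands": [[0,-0.15,0,0,0,0,160],[0,0,0,0,0,0,160]]}}

```text
time: 28.1
position: [428.4, -203.4, 141.6]
eef_rot: [0.815, 1.57, -0.784]
wrist_force: [3.9, -0.0, 0.3]
opening: 31.8
```

>>> {"name": "move_arm", "arguments": {"commands": [[0,-0.15,0,0,0,0,160],[0,0,0,0,0,0,160]]}}

```text
time: 28.27
position: [428.0, -203.5, 141.7]
eef_rot: [1.38, 1.569, -0.219]
wrist_force: [5.6, 0.5, -1.2]
opening: 32.1
```

```bash
python3 - <<'E'
from h import *
st()
for n,x0,y0 in(("side",260,150),):
    c=optics.capture(n); a=c["pixels"][:,:,::-1]
    cv2.imwrite(f"pics/{n}19c.png",cv2.resize(a[y0:y0+100,x0:x0+130],None,fx=6,fy=6,interpolation=cv2.INTER_CUBIC))
E
```

```text
t 28.27 p [ 428.  -203.5  141.7] F [ 5.6  0.5 -1.2] T [ 0.11 -1.03  0.03] open 32.1 j [-0.59  0.32  1.9   0.    0.92 -0.56]
jaw y [ 1.    -0.028  0.002] x [ 2.2e-03 -5.0e-04 -1.0e+00] pumpframe [-109.8  -45.1   67.7]
```

View pics/side19c.png

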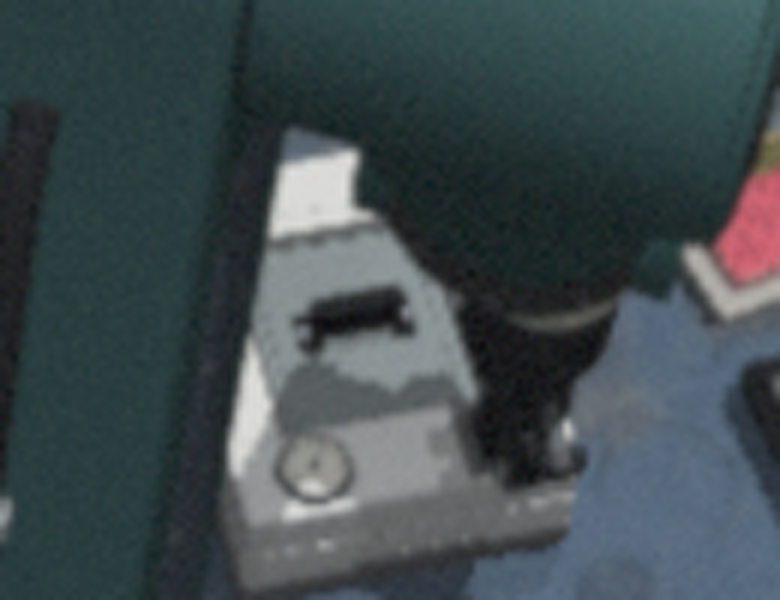

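>>> {"name": "move_arm", "arguments": {"commands": [[0,-0.2,0,0,0,0,160],[0,0,0,0,0,0,160]]}}

```text
time: 28.48
position: [427.5, -203.8, 142.1]
eef_rot: [1.385, 1.566, -0.215]
wrist_force: [10.4, 2.0, -1.2]
opening: 32.3
```

>>> {"name": "move_arm", "arguments": {"commands": [[0,-0.2,0,0,0,0,160],[0,0,0,0,0,0,160],[0,0,0,0,0,0,160]]}}

```text
time: 28.73
position: [427.0, -204.1, 142.5]
eef_rot: [1.373, 1.563, -0.227]
wrist_force: [13.0, 1.7, -2.6]
opening: 31.9
```

At the off stop: 13 N and no further travel. Now throwing it to on.

>>> {"name": "move_arm", "arguments": {"commands": [[0,0.6,0,0,0,0,160],[0,0.8,0,0,0,0,160],[0,0.8,0,0,0,0,160],[0,0.8,0,0,0,0,160],[0,0.6,0,0,0,0,160],[0,0.4,0,0,0,0,160],[0,0.2,0,0,0,0,160],[0,0,0,0,0,0,160]]}}

```text
time: 29.4
position: [464.7, -204.0, 141.2]
eef_rot: [-2.076, 1.569, 2.608]
wrist_force: [-0.4, 0.3, 0.3]
opening: 31.8
```

```bash
python3 - <<'E'
from h import *
st(); go(pump([-68,-45,67]),toolR(PYAW))
E
```

```text
t 29.4 p [ 464.7 -204.   141.2] F [-0.4  0.3  0.3] T [ 0.1   0.2  -0.01] open 31.8 j [-0.55  0.36  1.83 -0.    0.95 -0.52]
jaw y [ 1.    -0.028 -0.001] x [-1.1e-03  7.0e-04 -1.0e+00] pumpframe [-73.1 -44.5  67.2]
shift cm (tool) [0.022 0.514 0.045] norm 0.52
turn rad (tool, after/before) [-0.0009 -0.0006  0.0012]
```

>>> {"name": "move_arm", "arguments": {"commands": [[0,0.3,0,0,0,0,160],[0,0.2,0,0,0,0,160],[0,0,0,0,0,0,160]]}}

```text
time: 29.65
position: [469.5, -204.1, 141.2]
eef_rot: [-2.084, 1.57, 2.6]
wrist_force: [-1.7, 1.2, 0.6]
opening: 31.8
```

>>> {"name": "move_arm", "arguments": {"commands": [[0,0.2,0,0,0,0,160],[0,0,0,0,0,0,160],[0,0,0,0,0,0,160]]}}

```text
time: 29.9
position: [471.4, -204.3, 141.3]
eef_rot: [-1.99, 1.57, 2.694]
wrist_force: [-2.7, 0.8, 0.0]
opening: 32.3
```

>>> {"name": "move_arm", "arguments": {"commands": [[0,0.2,0,0,0,0,160],[0,0,0,0,0,0,160],[0,0,0,0,0,0,160]]}}

```text
time: 30.15
position: [472.2, -204.2, 141.1]
eef_rot: [-1.757, 1.567, 2.928]
wrist_force: [-6.4, 0.5, 1.5]
opening: 31.8
```

>>> {"name": "move_arm", "arguments": {"commands": [[0,0.2,0,0,0,0,160],[0,0,0,0,0,0,160],[0,0,0,0,0,0,160]]}}

```text
time: 30.4
position: [472.5, -204.1, 140.8]
eef_rot: [-1.71, 1.564, 2.975]
wrist_force: [-10.2, -1.0, 2.5]
opening: 32.0
```

>>> {"name": "move_arm", "arguments": {"commands": [[0,0.15,0,0,0,0,160],[0,0,0,0,0,0,160],[0,-0.6,0,0,0,0,160],[0,-0.3,0,0,0,0,160],[0,0,0,0,0,0,160],[-1,0,0,0,0,0,160],[-2,0,0,0,0,0,160],[-3,0,0,0,0,0,160],[-3,0,0,0,0,0,160],[-3,0,0,0,0,0,160],[-2,0,0,0,0,0,160],[0,0,0,0,0,0,160]]}}

```text
time: 31.4
position: [471.6, -206.0, 287.5]
eef_rot: [1.068, 1.56, -0.531]
wrist_force: [1.1, -0.6, -0.2]
opening: 32.0
```

```bash
python3 - <<'E'
from h import *
st(); go([400,-420,280])
E
```

```text
t 31.4 p [ 471.6 -206.   287.5] F [ 1.1 -0.6 -0.2] T [-0.03 -0.03  0.  ] open 32.0 j [-0.55  0.2   1.65  0.    1.29 -0.52]
jaw y [ 1.    -0.028  0.009] x [ 0.009  -0.0053 -0.9999] pumpframe [-66.2 -46.4 213.5]
shift cm (tool) [ 0.796 -6.564 21.588] norm 22.58
```

>>> {"name": "move_arm", "arguments": {"commands": [[0,0,-1.5,0,0,0,160],[0,0,-3,0,0,0,160],[0,0,-3.8,0,0,0,160],[0,0,-3.8,0,0,0,160],[0,0,-3.8,0,0,0,160],[0,0,-3.8,0,0,0,160],[0,0,-3.8,0,0,0,160],[0,0,-3.8,0,0,0,160],[0,0,-3.8,0,0,0,160],[0,0,-3.8,0,0,0,160],[0,0,-3,0,0,0,160],[0,0,-1.5,0,0,0,160],[0,0,0,0,0,0,160],[0,0,0,0,0,0,160]]}}

```text
time: 32.57
position: [479.1, 190.3, 281.4]
eef_rot: [-1.589, 1.57, 3.098]
wrist_force: [1.2, -0.5, 0.1]
opening: 31.7
```

```bash
python3 - <<'E'
from h import *
st()
for n,x0,y0 in(("top",285,175),("side",260,165)):
    c=optics.capture(n); a=c["pixels"][:,:,::-1]
    cv2.imwrite(f"pics/{n}20.png",a)
    cv2.imwrite(f"pics/{n}20c.png",cv2.resize(a[y0:y0+100,x0:x0+130],None,fx=6,fy=6,interpolation=cv2.INTER_CUBIC))
E
```

```text
t 32.57 p [479.1 190.3 281.4] F [ 1.2 -0.5  0.1] T [-0.06 -0.05  0.04] open 31.7 j [0.24 0.21 1.65 0.   1.29 0.27]
jaw y [ 1.    -0.026 -0.001] x [-7.e-04  0.e+00 -1.e+00] pumpframe [-69.4 349.9 207.4]
```

View pics/side20c.png

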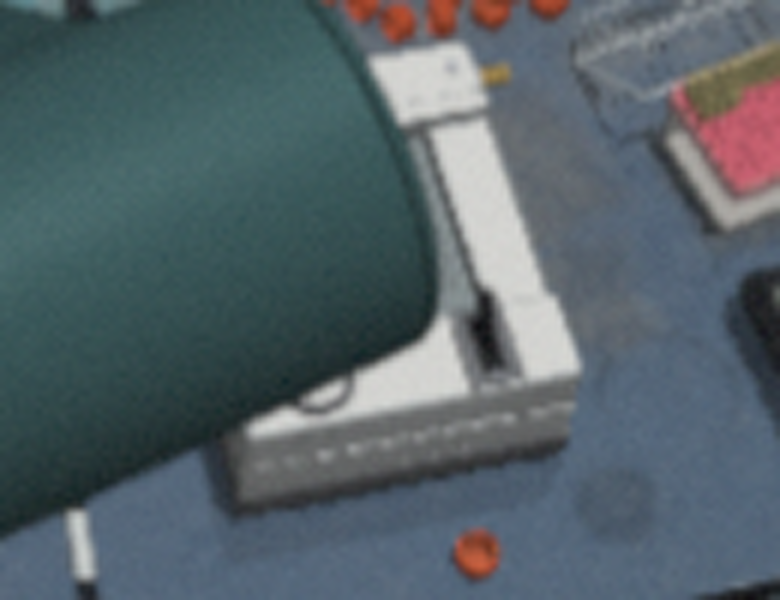

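View pics/top20.png

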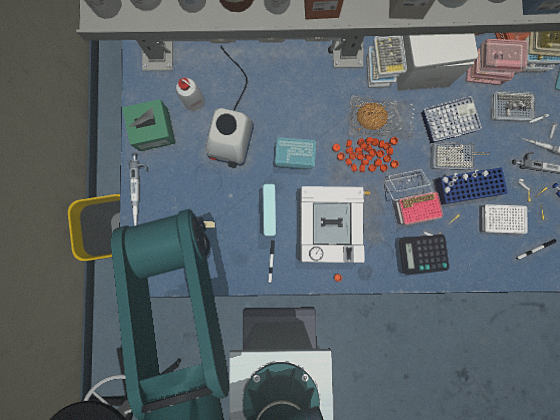

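View pics/top20c.png

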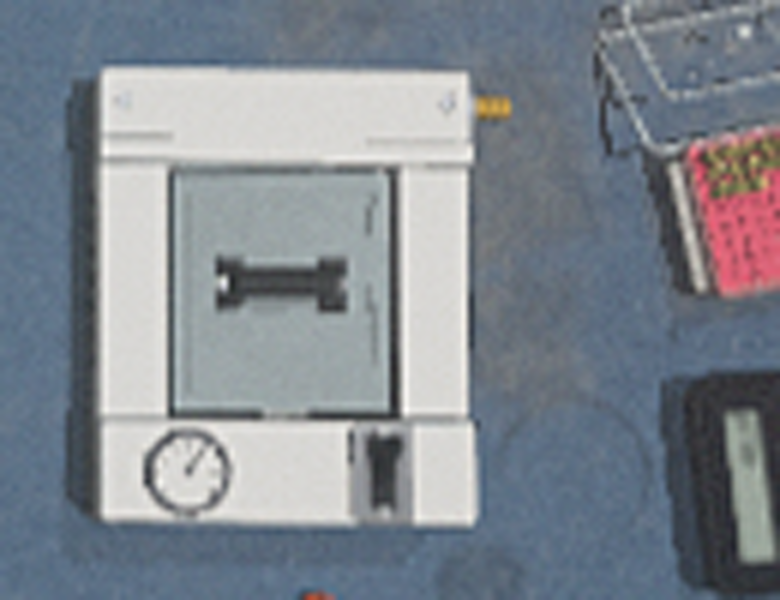

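The cover lies flat and centred in the bay, and the toggle tip leans to the rear (386,440 in the top crop). The cap is on the bench at (337,277) in the full top view, and the foam, marker and calculator stand where they were. Handing in.

```bash
python3 - <<'E'
from h import *
c=optics.capture("top"); print(topump(back(c,crop([(386,443)],285,175),134)[0]).round(1))
print(ticket.close_job()); st()
E
```

```text
[-72.4 -40.7  60. ]
the job is handed in; nothing more can be done
None
the job is handed in; nothing more can be done
```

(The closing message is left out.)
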